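# Hang the washed cutters on the braked drying trolley and send it to the drying bay

## Robot

A 6-joint arm with a two-finger parallel gripper is mounted at the origin on the work surface. World frame = base frame: x ahead of the robot, y to its left, z up, the work surface at z = 0. Lengths are in m, angles in rad, forces in N, time in s.
With the tool pointing down it reaches from about 0.4 to 0.925 m from the base axis. Payload 3.4 kg.
Tool frame: the origin (TCP) lies midway between the tips of the shut fingers; the grasp point (between the pads) lies 19 mm behind it; z points along the fingers, x is the direction in which the jaws open and shut, and the axes are right-handed (so a half turn about z gives the same grasp; the last joint's range is limited). The gripper opens to 85 mm and grips with 20 to 120 N. Pads are 22 mm wide; open, the fingers measure 114 mm over their backs; the gripper's body (76 mm by 85 mm) begins 54 mm behind the grasp point. The pads swing forward as they close: fully open they stand 13 mm farther back than shut.
Start: joints at [-0.073, 0.307, 1.506, -0, 1.328, -0.073], TCP at [0.575, -0, 0.231] pointing down, gripper open.
Joint ranges: [-3.12, 3.12], [-1.05, 2.28], [0.14, 2.33], [-1.42, 4.57], [0.1, 2.73], [-2.68, 2.68]. Speed limits (rad/s): [2.57, 2.57, 3.14, 3.14, 3.14, 3.14].

## Interface

Orientations are given as a rotation vector (axis times angle).
In Python, from workcell import arm gives the robot as it stands.
- The arm moves only by the tool jog_arm, never from a script. Its arguments are lists of equal length, an entry for each row: "linear": the shift along the tool's x, y, z in m, a list of three; "roll": the turn about the tool's z in degrees. A call has 1 to 10 rows; each row is the pose to reach, as a shift and turn from the pose commanded when the call began, along the tool's axes at that moment; what a row does not reach only later rows make up. A row lasts 1/12 s, in which the tool goes at most 41.7 mm and 7.16 degrees, less where a joint would pass 70% of its speed; a pose out of reach is approached as far as the arm can. A call with a gripper value outside its range is refused whole. "hand" is the finger opening in m, from 0 to 0.0854, set as the call begins (left out, the last holds). The fingers move at their own pace and stop on an object; the grip force is fixed at half the most. Time passes only in rows, so rows that repeat a pose let the fingers close. It gives the time, the measured TCP pose, the force and the opening at its end, in the units of the state.
- arm.observe(): the state, without advancing time (a new reading comes with each control period).
- arm.read_camera(name): name is "scene" or "side" or "wrist"; returns a dict with "color" (480x640x3 uint8, red, green, blue), "mtx" (3x3 intrinsics, pixels), "cam_to_world" (4x4, takes a point from camera to world coordinates); the wrist camera has in their place "tool_from_camera" (4x4, takes a point from camera to tool coordinates, whose origin is the TCP and whose axes are the tool frame's). Camera axes: x right, y up, looking along -z (the intrinsics and any distortion apply to the point x, -y, -z); pixel columns grow to the right and rows downward; lengths in m; the calibration is good to about 2 mm. A picture is of the moment at which its call begins: read the wrist's pose just before it. There is no depth.
- arm.job_done(): hands the job in, once; it reports no verdict.
The state is a dict: "time_s": time; "joint_pos": joint angles; "dq": joint speeds; "joint_efforts": joint torques, N m; "tcp_pos": TCP position; "orientation": TCP orientation; "force": force on the tool from outside, world axes, zero at the start; "ft_torque": the same for the moment, N m; "width": finger opening in m.
Only numpy, scipy, OpenCV 4.12 (cv2) and the standard library are available. Lean on these libraries where they do the work, as an engineer would, in place of code of your own. Each camera call takes 0.05 s, during which the arm holds its last target.

## Task

Slide the drying trolley fully back to the loading stop with its brake lever up, then push the red-ended brake lever fully down so the trolley is locked. With it locked, hang every biscuit cutter on the bench by its handle on a peg of its own, inside the upturned tip; then flick the brake lever back fully up and slide the trolley all the way to the stop at the drying bay by the white blower, with all cutters still hanging and nothing else on the bench disturbed.

Things in the scene. Friction and masses are not known exactly. Their poses are not given: they have to be found in the camera images.
- cutter_round: Biscuit cutter, round steel body 62 mm across, green handle and rim; may be absent. 90 g, 88 mm high. Origin: centre of the underside, z up. Closed body 36 mm high; above it an arched strap handle: two uprights, outer faces 50 mm apart along the cutter's y, joined by a top bar 6 mm thick; straps 22 mm wide in x. Gripped from above across the uprights (y, 50 mm), the eye stays free.
- cutter_round_eye (a point): Middle of the underside of the top bar of cutter_round's handle, 82 mm above the underside, on its centre line; it rests on top of a peg when the cutter hangs. The opening (eye) under it looks along the cutter's x, is 40 mm wide in y and reaches from 36 to 82 mm above the underside.
- cutter_square: Biscuit cutter, square steel body 54 mm x 54 mm, white handle and rim; may be absent. 90 g, 88 mm high. Origin: centre of the underside, z up. Closed body 36 mm high; above it an arched strap handle: two uprights, outer faces 50 mm apart along the cutter's y, joined by a top bar 6 mm thick; straps 22 mm wide in x. Gripped from above across the uprights (y, 50 mm), the eye stays free.
- cutter_square_eye (a point): Middle of the underside of the top bar of cutter_square's handle, 82 mm above the underside, on its centre line; it rests on top of a peg when the cutter hangs. The opening (eye) under it looks along the cutter's x, is 40 mm wide in y and reaches from 36 to 82 mm above the underside.
- cutter_oblong: Biscuit cutter, oblong steel body 40 mm (x) x 60 mm (y), yellow handle and rim; may be absent. 90 g, 88 mm high. Origin: centre of the underside, z up. Closed body 36 mm high; above it an arched strap handle: two uprights, outer faces 50 mm apart along the cutter's y, joined by a top bar 6 mm thick; straps 22 mm wide in x. Gripped from above across the uprights (y, 50 mm), the eye stays free.
- cutter_oblong_eye (a point): Middle of the underside of the top bar of cutter_oblong's handle, 82 mm above the underside, on its centre line; it rests on top of a peg when the cutter hangs. The opening (eye) under it looks along the cutter's x, is 40 mm wide in y and reaches from 36 to 82 mm above the underside.
- cutter_small: Biscuit cutter, small round steel body 54 mm across, blue handle and rim; may be absent. 90 g, 88 mm high. Origin: centre of the underside, z up. Closed body 36 mm high; above it an arched strap handle: two uprights, outer faces 50 mm apart along the cutter's y, joined by a top bar 6 mm thick; straps 22 mm wide in x. Gripped from above across the uprights (y, 50 mm), the eye stays free.
- cutter_small_eye (a point): Middle of the underside of the top bar of cutter_small's handle, 82 mm above the underside, on its centre line; it rests on top of a peg when the cutter hangs. The opening (eye) under it looks along the cutter's x, is 40 mm wide in y and reaches from 36 to 82 mm above the underside.
- peg0 (a point): Point on top of drying peg 0, half way along, 155 mm above the bench. Axes: x from peg tip to cross bar (away from robot), y along the track to the drying bay; pegs 0 to 3 follow in +y, 88 mm apart. A level flat strip 24 mm wide (y), 10 mm high; its upturned tip stands 28 to 36 mm in front (-x) of this point and 14 mm above it. Cross bar: 28 mm behind, top 5 mm above. Free bench below.
- peg1 (a point): Point on top of drying peg 1, half way along, 155 mm above the bench. Axes: x from peg tip to cross bar (away from robot), y along the track to the drying bay; pegs 0 to 3 follow in +y, 88 mm apart. A level flat strip 24 mm wide (y), 10 mm high; its upturned tip stands 28 to 36 mm in front (-x) of this point and 14 mm above it. Cross bar: 28 mm behind, top 5 mm above. Free bench below.
- peg2 (a point): Point on top of drying peg 2, half way along, 155 mm above the bench. Axes: x from peg tip to cross bar (away from robot), y along the track to the drying bay; pegs 0 to 3 follow in +y, 88 mm apart. A level flat strip 24 mm wide (y), 10 mm high; its upturned tip stands 28 to 36 mm in front (-x) of this point and 14 mm above it. Cross bar: 28 mm behind, top 5 mm above. Free bench below.
- peg3 (a point): Point on top of drying peg 3, half way along, 155 mm above the bench. Axes: x from peg tip to cross bar (away from robot), y along the track to the drying bay; pegs 0 to 3 follow in +y, 88 mm apart. A level flat strip 24 mm wide (y), 10 mm high; its upturned tip stands 28 to 36 mm in front (-x) of this point and 14 mm above it. Cross bar: 28 mm behind, top 5 mm above. Free bench below.
- post_grip (a point): Grip point of the trolley's green upright square post, 18 mm x 18 mm, by which it is slid along the track. On the post's centre line, 16 mm below its top, 155 mm above the bench. Axes as the pegs' (y along the track towards the drying bay). The next peg (peg3) is 103 mm away in -y.
- trolley (a joint): Position of the drying trolley on its track: 0 m against the loading stop (its -y end), 0.16 m against the drying-bay stop (+y, by the white blower). Slides with about 2 N, stays where left. The fixed track may lie shifted and turned a little.
- brake (a joint): Brake lever on the trolley's -y end, pointing to -x (the robot): 0 rad fully up (released, arm 0.9 rad above level), 0.8 rad fully down (locked, arm 0.1 rad above level). Stays where left; about 2 N at its tip moves it. Pressed down at the loading stop, its tooth drops between the two yellow blocks on the track and bolts the trolley; elsewhere, beyond 0.3 rad, the tooth can hit them.
- brake_hinge (a point): Axis of the brake lever, 60 mm above the bench, along the trolley's y. Axes as the pegs'. The lever turns in the x-z plane about it. The yellow blocks are 48 mm high and reach 42 mm out (-x) from this axis.
- brake_tip (a point): Outer end of the brake lever, on the bar's centre line, 90 mm from the hinge axis. The arm is a straight bar 20 mm wide (along y) and 12 mm thick with a red end 30 mm long, which can be pressed from above or pinched across its 20 mm width.
- bowl: Steel mixing bowl, 170 mm across, 75 mm high, not part of the job. Origin: centre of the underside.
- colour_bottle: Capped green bottle, 66 mm across, 130 mm high, not part of the job. Origin: centre of the underside.
- sprinkle_jar: Amber jar with white cap, 64 mm across, 80 mm high, not part of the job. Origin: centre of the underside.
There are look-alikes about, which are no part of the job. Leave any brown or pink look-alike of the cutter_round alone. What is meant by the cutter_small is not brown, and is the larger of those in its own colour.

How it is judged:
On the way, in this order (a step that is already met when the one before it is completed fails the run):
1. the trolley stands at the loading stop with the brake lever up (value of joint trolley below 0.008 m and value of joint brake below 0.35 rad), for 0.2 s.
2. the brake lever is fully down, with the trolley at the loading stop (value of joint trolley below 0.01 m and value of joint brake above 0.72 rad), for 0.2 s.
3. every cutter hangs on a peg, let go, with the trolley still locked at the loading stop ((distance between cutter_round_eye and peg0 below 0.03 m or distance between cutter_round_eye and peg1 below 0.03 m or distance between cutter_round_eye and peg2 below 0.03 m or distance between cutter_round_eye and peg3 below 0.03 m) and z of cutter_round_eye in the frame of peg0 between -0.008 and 0.009 m and angle between each of cutter_round, cutter_square, cutter_oblong, cutter_small's own z axis and vertical below 0.4 rad and contact force between each of cutter_round, cutter_square, cutter_oblong, cutter_small and the fingers below 0.1 N and (distance between cutter_square_eye and peg0 below 0.03 m or distance between cutter_square_eye and peg1 below 0.03 m or distance between cutter_square_eye and peg2 below 0.03 m or distance between cutter_square_eye and peg3 below 0.03 m) and z of cutter_square_eye in the frame of peg0 between -0.008 and 0.009 m and (distance between cutter_oblong_eye and peg0 below 0.03 m or distance between cutter_oblong_eye and peg1 below 0.03 m or distance between cutter_oblong_eye and peg2 below 0.03 m or distance between cutter_oblong_eye and peg3 below 0.03 m) and z of cutter_oblong_eye in the frame of peg0 between -0.008 and 0.009 m and (distance between cutter_small_eye and peg0 below 0.03 m or distance between cutter_small_eye and peg1 below 0.03 m or distance between cutter_small_eye and peg2 below 0.03 m or distance between cutter_small_eye and peg3 below 0.03 m) and z of cutter_small_eye in the frame of peg0 between -0.008 and 0.009 m and value of joint trolley below 0.012 m and value of joint brake above 0.66 rad), for 0.3 s.
4. the brake lever is up again, with the trolley still at the loading stop (value of joint trolley below 0.02 m and value of joint brake below 0.15 rad), for 0.2 s.
At the end, for the whole second after the job is handed in: Trolley at the drying-bay stop (above 0.15 m), brake up (below 0.2 rad), each cutter hanging at rest (below 0.15 m/s) on a peg, untouched: its eye within 30 mm of a peg point, 8 mm below to 9 mm above it, tilted less than 0.4 rad ((distance between cutter_round_eye and peg0 below 0.03 m or distance between cutter_round_eye and peg1 below 0.03 m or distance between cutter_round_eye and peg2 below 0.03 m or distance between cutter_round_eye and peg3 below 0.03 m) and z of cutter_round_eye in the frame of peg0 between -0.008 and 0.009 m and angle between each of cutter_round, cutter_square, cutter_oblong, cutter_small's own z axis and vertical below 0.4 rad and contact force between each of cutter_round, cutter_square, cutter_oblong, cutter_small and the fingers below 0.1 N and (distance between cutter_square_eye and peg0 below 0.03 m or distance between cutter_square_eye and peg1 below 0.03 m or distance between cutter_square_eye and peg2 below 0.03 m or distance between cutter_square_eye and peg3 below 0.03 m) and z of cutter_square_eye in the frame of peg0 between -0.008 and 0.009 m and (distance between cutter_oblong_eye and peg0 below 0.03 m or distance between cutter_oblong_eye and peg1 below 0.03 m or distance between cutter_oblong_eye and peg2 below 0.03 m or distance between cutter_oblong_eye and peg3 below 0.03 m) and z of cutter_oblong_eye in the frame of peg0 between -0.008 and 0.009 m and (distance between cutter_small_eye and peg0 below 0.03 m or distance between cutter_small_eye and peg1 below 0.03 m or distance between cutter_small_eye and peg2 below 0.03 m or distance between cutter_small_eye and peg3 below 0.03 m) and z of cutter_small_eye in the frame of peg0 between -0.008 and 0.009 m and linear speed of each of cutter_round, cutter_square, cutter_oblong, cutter_small below 0.15 m/s and value of joint trolley above 0.15 m and value of joint brake below 0.2 rad).
It fails at once if the bowl is moved more than 30 mm or tipped (distance of bowl from where it was at the start of the episode above 0.03 m or angle between bowl's own z axis and vertical above 0.4 rad).
It fails at once if the colour bottle is moved more than 30 mm or tipped (distance of colour_bottle from where it was at the start of the episode above 0.03 m or angle between colour_bottle's own z axis and vertical above 0.4 rad).
It fails at once if the sprinkle jar is moved more than 30 mm or tipped (distance of sprinkle_jar from where it was at the start of the episode above 0.03 m or angle between sprinkle_jar's own z axis and vertical above 0.4 rad).
Of cutter_round, cutter_square, cutter_oblong, cutter_small only 2 to 4 are there at a start; the rules pass over those that are not, and their reading is None.
At some moment in a run one of cutter_round, cutter_square, cutter_oblong, cutter_small may be knocked a few centimetres aside while the robot is not near it.
Once in a run the grip may slacken for a moment while it holds something.
It also fails if it takes over 210 s, if anything falls off the work surface, if the arm or the gripper's body presses on something with over 40 N, if the wrist force passes 120 N, or if a joint passes its speed limit or range.

## Working session

There is one attempt and no reset: what is moved stays moved. The work goes in short steps, Python scripts to look and compute and a tool call to move; the robot and the scene stay as the last step left them, time stands still between calls to the robot, and variables do not carry over. Pictures are saved under pics/ and viewed, and the job is handed in when it is done.

Besides the shell and the picture viewer there is one more tool, called after ">>>" by a JSON object that holds its "name" and its "arguments". jog_arm: Moves the arm, as the interface text tells. Its arguments: {"type":"object","properties":{"linear":{"type":"array"},"roll":{"type":"array"},"hand":{"type":"number"}},"required":["linear","roll"]}

```bash
mkdir -p pics; cat > h.py <<'E'
import numpy as np, cv2, json
from workcell import arm
from scipy.spatial.transform import Rotation as R
def snap(name, fn=None):
    s=arm.observe()
    d=arm.read_camera(name)
    if name=='wrist':
        T=np.eye(4);T[:3,:3]=R.from_rotvec(s['orientation']).as_matrix();T[:3,3]=s['tcp_pos']
        d['cam_to_world']=T@np.array(d['tool_from_camera'])
    d['mtx']=np.array(d['mtx']);d['cam_to_world']=np.array(d['cam_to_world'])
    if fn:
        cv2.imwrite('pics/'+fn+'.png',d['color'][:,:,::-1])
        np.savez('pics/'+fn+'.npz',mtx=d['mtx'],c2w=d['cam_to_world'],color=d['color'])
    return d
def load(fn):
    z=np.load('pics/'+fn+'.npz');return dict(mtx=z['mtx'],cam_to_world=z['c2w'],color=z['color'])
def ray(d,u,v):
    K=d['mtx'];p=np.array([(u-K[0,2])/K[0,0],-(v-K[1,2])/K[1,1],-1.0])
    T=d['cam_to_world'];return T[:3,3],T[:3,:3]@p
def atz(d,u,v,z):
    o,r=ray(d,u,v);return o+r*(z-o[2])/r[2]
def proj(d,P):
    P=np.atleast_2d(P);T=np.linalg.inv(d['cam_to_world']);c=P@T[:3,:3].T+T[:3,3]
    K=d['mtx'];return np.c_[K[0,0]*c[:,0]/-c[:,2]+K[0,2],K[1,1]*-c[:,1]/-c[:,2]+K[1,2]]
def tri(obs):
    A=np.zeros((3,3));b=np.zeros(3);rs=[]
    for d,u,v in obs:
        o,r=ray(d,u,v);r=r/np.linalg.norm(r);M=np.eye(3)-np.outer(r,r);A+=M;b+=M@o;rs.append((o,M))
    p=np.linalg.solve(A,b);return p,[np.linalg.norm(M@(p-o)) for o,M in rs]
def crop(fn,out,x0,y0,x1,y1,k):
    im=cv2.imread('pics/'+fn+'.png')[y0:y1,x0:x1];cv2.imwrite('pics/'+out+'.png',cv2.resize(im,None,fx=k,fy=k,interpolation=cv2.INTER_CUBIC))
E
python3 - <<'E'
from h import *
d=snap('scene','scene0');print(d['mtx'],d['cam_to_world'],[k for k in d])
d=snap('side','side0');print(d['mtx'],d['cam_to_world'])
d=snap('wrist','wrist0');print(d['mtx'],d['tool_from_camera'])
print(arm.observe())
E
```

```text
[[467.10359581   0.         329.64107096]
 [  0.         467.10359581 233.28198811]
 [  0.           0.           1.        ]] [[-0.51358304 -0.48148457  0.71021481  1.4470578 ]
 [ 0.85768458 -0.26425704  0.44107299  0.53124745]
 [-0.02469057  0.83566789  0.54867982  0.78772752]
 [ 0.          0.          0.          1.        ]] ['color', 'mtx', 'cam_to_world']
[[601.99125397   0.         308.92340315]
 [  0.         601.99125397 247.69067939]
 [  0.           0.           1.        ]] [[-0.78471558  0.31688336 -0.53273483 -0.23660091]
 [-0.61966243 -0.42251487  0.66143757  0.99534421]
 [-0.01548983  0.84915613  0.52791471  0.91244069]
 [ 0.          0.          0.          1.        ]]
[[402.85894192   0.         319.3690794 ]
 [  0.         402.85894192 246.24779843]
 [  0.           0.           1.        ]] [[ 9.99999890e-01 -4.47278501e-04 -1.41072706e-04 -1.23809402e-03]
 [-4.68650660e-04 -9.64563472e-01 -2.63850507e-01 -6.67171089e-02]
 [-1.80589205e-05  2.63850544e-01 -9.64563575e-01 -1.41307597e-01]
 [ 0.00000000e+00  0.00000000e+00  0.00000000e+00  1.00000000e+00]]
{'time_s': 0.15, 'joint_pos': array([-7.35222049e-02,  3.07409527e-01,  1.50737472e+00,  1.45985826e-05,
        1.32838838e+00, -7.35052864e-02]), 'dq': array([-0.00211974, -0.00135757, -0.00288521,  0.00116861,  0.00201396,
       -0.00026919]), 'joint_efforts': array([ 7.71606137e-04, -4.57977819e+01, -2.52218986e+01, -9.54763436e-05,
        8.49722768e-03, -4.89260890e-05]), 'tcp_pos': array([5.74472165e-01, 6.86023268e-06, 2.30587322e-01]), 'orientation': array([-3.14146150e+00,  3.20962240e-05,  2.47338708e-03]), 'force': array([0.23473851, 0.87212596, 0.38631747]), 'ft_torque': array([-0.00345727,  0.03802014,  0.04860303]), 'width': 0.08548209143553141}
```

View pics/scene0.png

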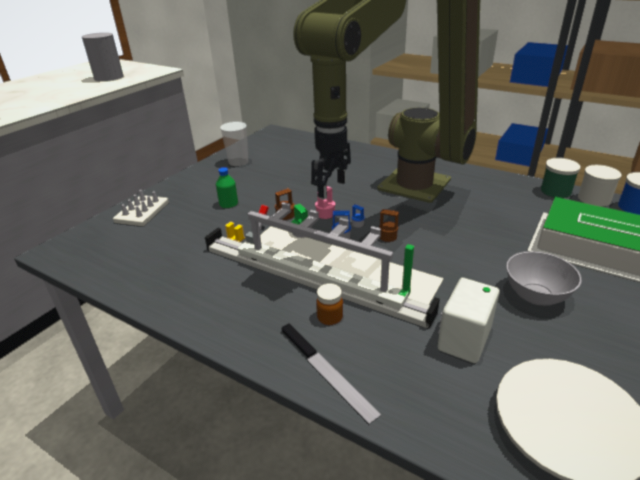

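View pics/side0.png

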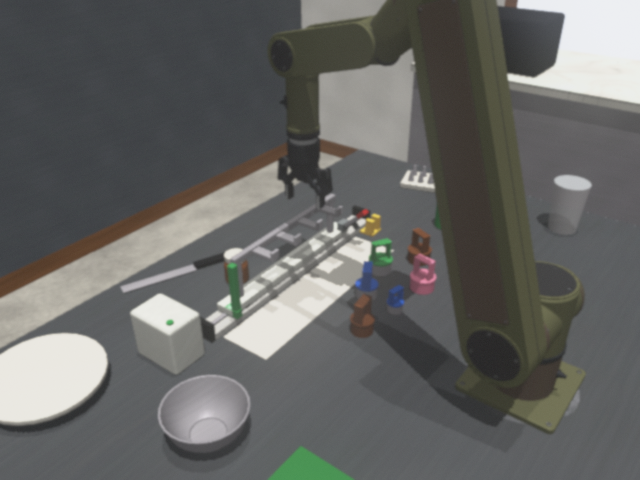

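View pics/wrist0.png

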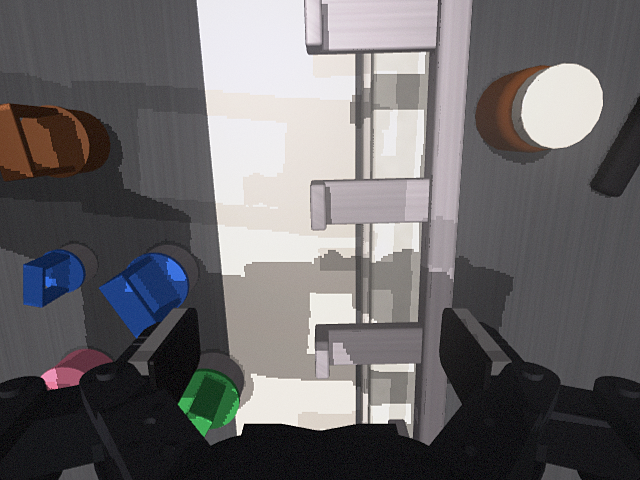

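```bash
python3 - <<'E'
from h import *
crop('scene0','c1',190,160,450,340,3)
crop('side0','c2',190,170,450,370,3)
E
```

```text
(no output)
```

View pics/c1.png

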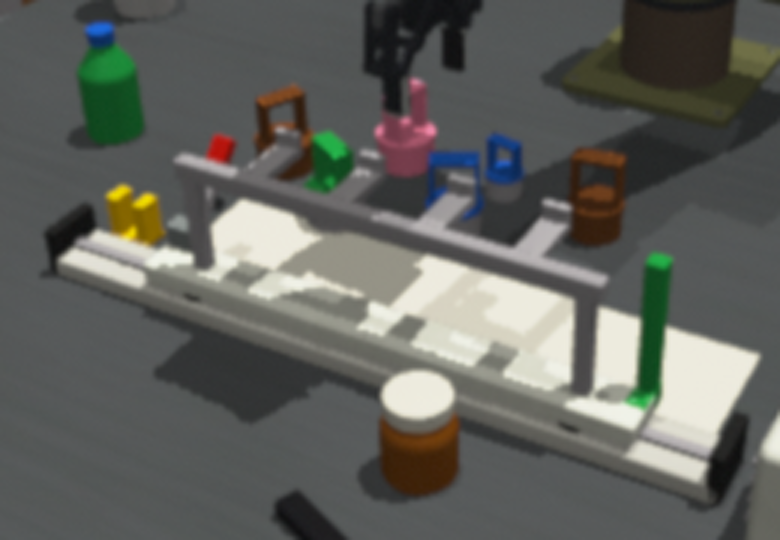

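View pics/c2.png

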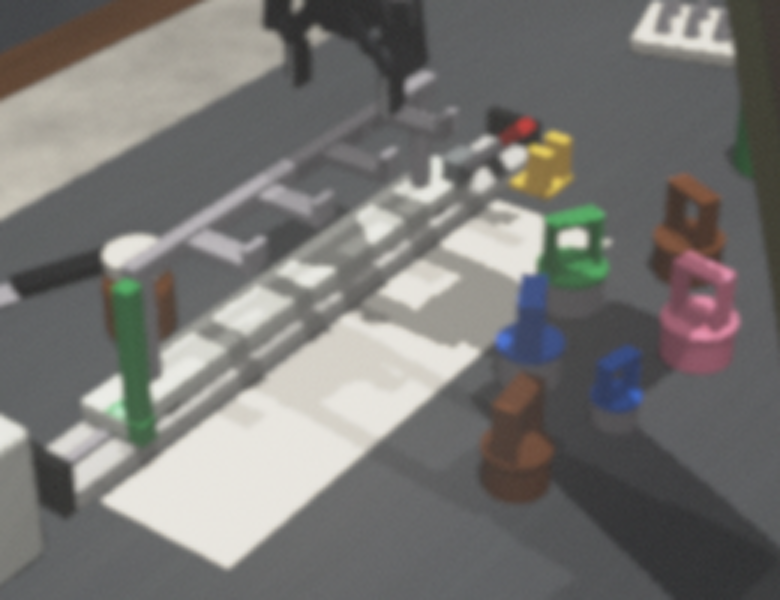

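>>> {"name": "jog_arm", "arguments": {"linear": [[-0.05, 0.1, -0.1], [-0.05, 0.1, -0.1], [-0.05, 0.1, -0.1], [-0.05, 0.1, -0.1], [-0.05, 0.1, -0.1], [-0.05, 0.1, -0.1]], "roll": [0, 0, 0, 0, 0, 0]}}

```text
time_s: 0.65
tcp_pos: [0.5252, -0.1008, 0.3322]
orientation: [3.141, -0.004, 0.004]
force: [0.3, -0.2, -0.7]
width: 0.0858
```

```bash
python3 - <<'E'
from h import *
snap('wrist','wrist1')
snap('side','side1')
E
```

```text
(no output)
```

View pics/wrist1.png

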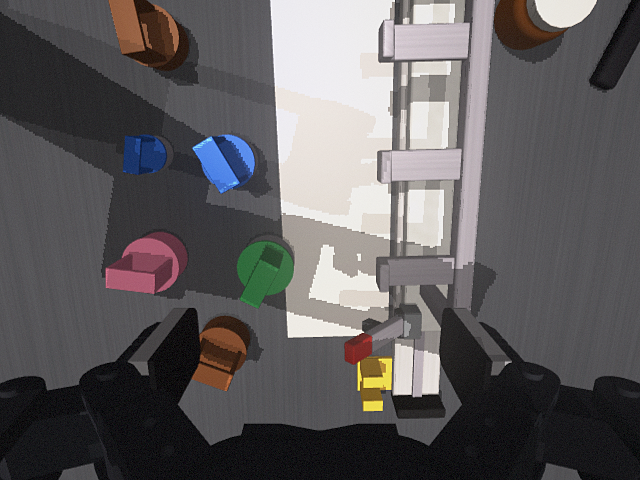

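```bash
python3 - <<'E'
from h import *
crop('side1','c3',330,190,460,320,6)
crop('wrist1','c4',90,100,310,400,2)
s=load('side0');w0=load('wrist0');w1=load('wrist1');sc=load('scene0')
for uv in [(195.0+0,0)]: pass
# peg tips etc in wrist0/1
print('paper corner',atz(w1,288,337,0), proj(s,atz(w1,288,337,0)))
E
```

```text
paper corner [ 0.48368395 -0.28563609  0.        ] [[394.22575472 249.56237944]]
```

View pics/c3.png

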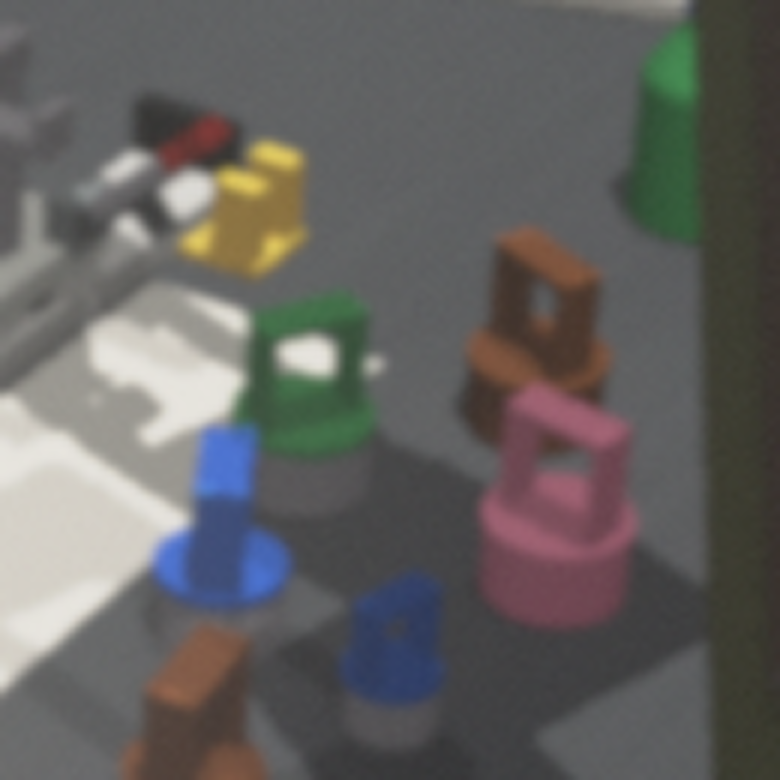

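View pics/side1.png

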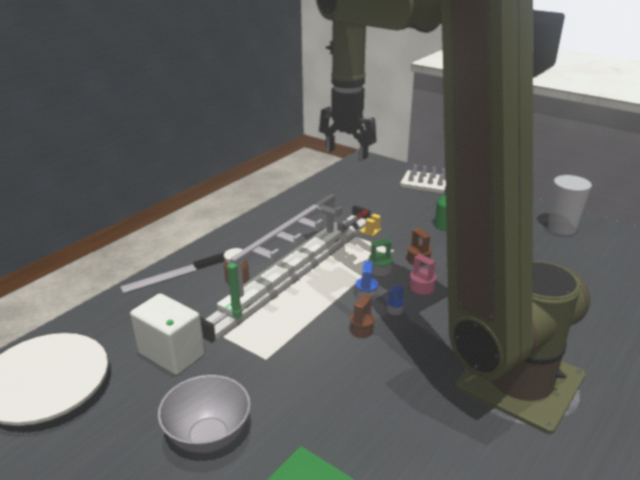

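View pics/c4.png

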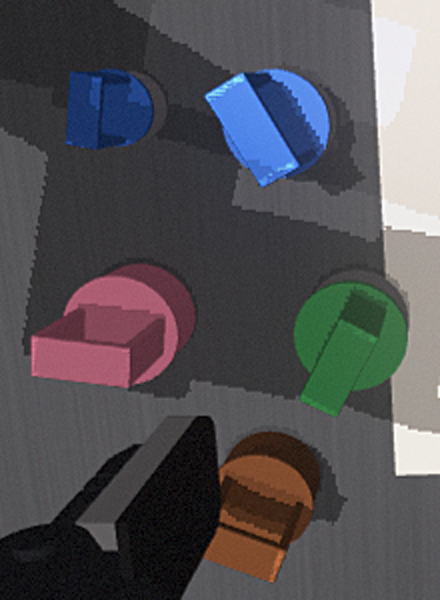

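```bash
python3 - <<'E'
from h import *
crop('wrist1','c5',330,0,510,200,3)
crop('wrist1','c6',330,220,510,420,3)
crop('wrist0','c7',290,0,480,440,1.8)
E
```

```text
(no output)
```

View pics/c6.png

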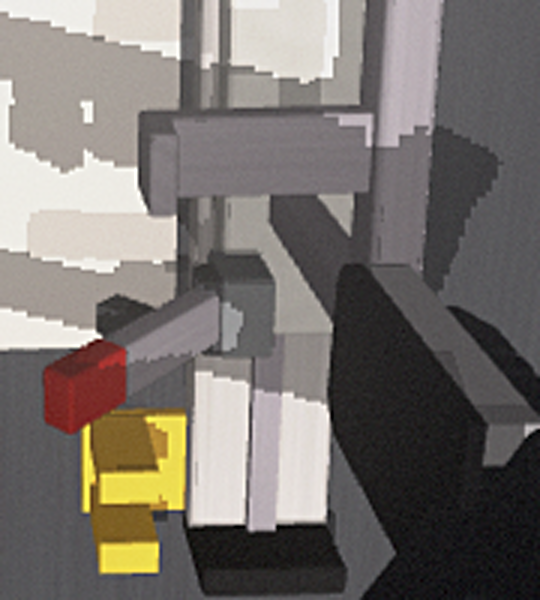

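View pics/c5.png

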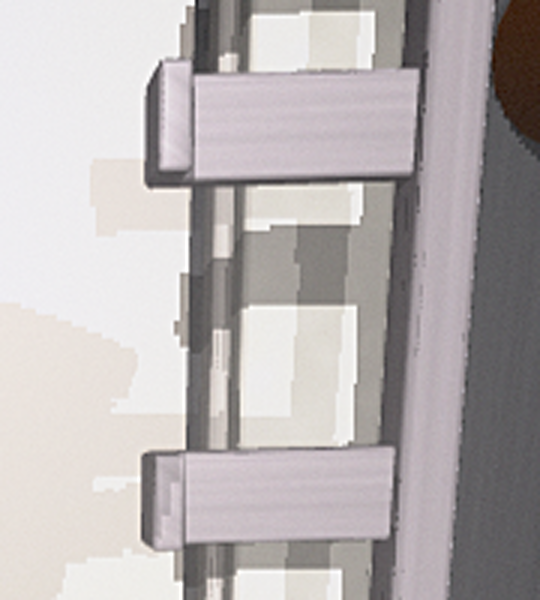

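```bash
python3 - <<'E'
from h import *
w0=load('wrist0');w1=load('wrist1');s=load('side1');sc=load('scene0')
f=lambda d,u,v,z:atz(d,u,v,z).round(4)
c5=lambda u,v:(330+u/3,v/3)
c6=lambda u,v:(330+u/3,220+v/3)
print('tipA',f(w1,*c5(176,115),.169),'tipB',f(w1,*c5(171,500),.169))
print('w0 tips',f(w0,319,205,.169),f(w0,322,350,.169), f(w0,313,22,.169))
print('peg top edges A', [f(w1,*c5(*p),.155) for p in [(192,70),(418,70),(190,172),(414,180)]])
print('peg top edges B', [f(w1,*c5(*p),.155) for p in [(186,450),(393,447),(186,540),(389,538)]])
print('peg0', [f(w1,*c6(*p),.155) for p in [(178,124),(372,115),(178,196),(370,190)]])
print('red tip top face', [f(w1,*c6(*p),z) for p,z in [((44,368),.13),((107,340),.13)]])
print('blocks top', [f(w1,*c6(*p),.048) for p in [(95,415),(152,415),(157,470),(100,472),(92,508),(150,508),(157,545),(98,545)]])
print('stop', [f(w1,*c6(*p),.04) for p in [(186,525),(330,525)]])
c4=lambda u,v:(90+u/2,100+v/2)
print('blue bar', [f(w1,*c4(*p),.088) for p in [(205,96),(244,72),(300,166),(263,187)]])
print('green bar', [f(w1,*c4(*p),.088) for p in [(343,320),(380,336),(338,416),(300,402)]])
# rims z=.036 circles
print('blue rim ctr guess',f(w1,*c4(278,122),.036),'green',f(w1,*c4(351,335),.036))
E
```

```text
tipA [0.5722 0.0306 0.169 ] tipB [ 0.5747 -0.0561  0.169 ]
w0 tips [0.5728 0.033  0.169 ] [ 0.5745 -0.0491  0.169 ] [0.5701 0.1166 0.169 ]
peg top edges A [array([0.5778, 0.0433, 0.155 ]), array([0.6315, 0.0432, 0.155 ]), array([0.5783, 0.021 , 0.155 ]), array([0.6328, 0.0192, 0.155 ])]
peg top edges B [array([ 0.5804, -0.0445,  0.155 ]), array([ 0.6334, -0.0439,  0.155 ]), array([ 0.5814, -0.0674,  0.155 ]), array([ 0.6345, -0.067 ,  0.155 ])]
peg0 [array([ 0.5823, -0.1343,  0.155 ]), array([ 0.6357, -0.1318,  0.155 ]), array([ 0.5832, -0.1554,  0.155 ]), array([ 0.637 , -0.1538,  0.155 ])]
red tip top face [array([ 0.5481, -0.2226,  0.13  ]), array([ 0.5677, -0.213 ,  0.13  ])]
blocks top [array([ 0.5744, -0.2883,  0.048 ]), array([ 0.597 , -0.2884,  0.048 ]), array([ 0.5999, -0.3131,  0.048 ]), array([ 0.5771, -0.314 ,  0.048 ]), array([ 0.5743, -0.3305,  0.048 ]), array([ 0.5978, -0.3306,  0.048 ]), array([ 0.6013, -0.348 ,  0.048 ]), array([ 0.5772, -0.3479,  0.048 ])]
stop [array([ 0.6144, -0.3443,  0.04  ]), array([ 0.674 , -0.3445,  0.04  ])]
blue bar [array([ 0.4067, -0.0446,  0.088 ]), array([ 0.4256, -0.0338,  0.088 ]), array([ 0.4491, -0.077 ,  0.088 ]), array([ 0.4309, -0.0869,  0.088 ])]
green bar [array([ 0.4665, -0.1536,  0.088 ]), array([ 0.4848, -0.1621,  0.088 ]), array([ 0.4619, -0.2056,  0.088 ]), array([ 0.4426, -0.1978,  0.088 ])]
blue rim ctr guess [ 0.4286 -0.0595  0.036 ] green [ 0.463  -0.1787  0.036 ]
```

```bash
python3 - <<'E'
from h import *
crop('scene0','c8',380,230,440,310,8)
crop('side1','c9',205,245,265,325,7)
w1=load('wrist1')
c4=lambda u,v:(90+u/2,100+v/2)
f=lambda d,u,v,z:atz(d,u,v,z).round(4)
print('brown rim',f(w1,*c4(262,485),.038),'bar',[f(w1,*c4(*p),.088) for p in [(220,530),(285,548),(275,582),(205,560)]])
print('sm blue rim',f(w1,*c4(115,110),.03),'pink',f(w1,*c4(120,330),.04))
E
```

```text
brown rim [ 0.4065 -0.2725  0.038 ] bar [array([ 0.3955, -0.2719,  0.088 ]), array([ 0.4299, -0.2831,  0.088 ]), array([ 0.4232, -0.3043,  0.088 ]), array([ 0.3859, -0.2903,  0.088 ])]
sm blue rim [ 0.3402 -0.0534  0.03  ] pink [ 0.3333 -0.1741  0.04  ]
```

View pics/c8.png

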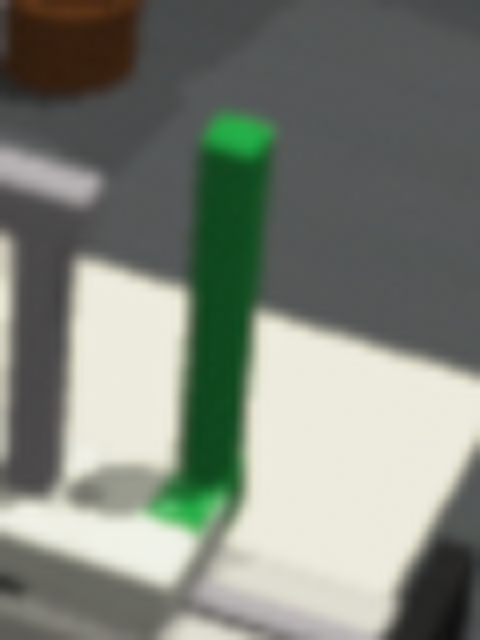

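View pics/c9.png

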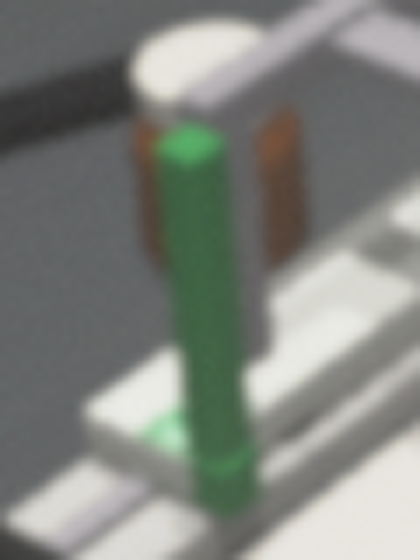

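```bash
python3 - <<'E'
from h import *
sc=load('scene0');s=load('side1')
a=(380+239/8,230+137/8);b=(205+193/7,245+145/7)
print(a,b,tri([(sc,*a),(s,*b)]),atz(sc,*a,.171),atz(s,*b,.171))
# jar, cross bar
E
```

```text
(409.875, 247.125) (232.57142857142858, 265.7142857142857) (array([0.60514114, 0.22444478, 0.16731621]), [np.float64(0.00024270159188937807), np.float64(0.0002427015918894081)]) [0.60989966 0.22600684 0.171     ] [0.6008536  0.22859542 0.171     ]
```

>>> {"name": "jog_arm", "arguments": {"linear": [[0.076, -0.325, 0.06], [0.076, -0.325, 0.06], [0.076, -0.325, 0.06], [0.076, -0.325, 0.06], [0.076, -0.325, 0.06], [0.076, -0.325, 0.06], [0.076, -0.325, 0.06], [0.076, -0.325, 0.06], [0.076, -0.325, 0.06], [0.076, -0.325, 0.06]], "roll": [-91.5, -91.5, -91.5, -91.5, -91.5, -91.5, -91.5, -91.5, -91.5, -91.5], "hand": 0.05}}

```text
time_s: 1.58
tcp_pos: [0.5995, 0.23, 0.2671]
orientation: [-2.534, -1.852, 0.008]
force: [0.0, -1.3, 0.4]
width: 0.0503
```

```bash
python3 - <<'E'
from h import *
s=arm.observe();print(s['tcp_pos'],s['joint_pos'],R.from_rotvec(s['orientation']).as_matrix().round(3))
E
```

```text
[0.59948059 0.23004506 0.26712381] [ 0.29979166  0.38133693  1.29863804  0.00147691  1.46739283 -0.9628662 ] [[ 0.303  0.953 -0.006]
 [ 0.953 -0.303 -0.   ]
 [-0.002 -0.006 -1.   ]]
```

>>> {"name": "jog_arm", "arguments": {"linear": [[0, 0, 0], [0, 0, 0], [0, 0, 0], [0, 0, 0]], "roll": [-19, -19, -19, -19]}}

```text
time_s: 1.92
tcp_pos: [0.5996, 0.2265, 0.2687]
orientation: [-2.203, -2.236, 0.006]
force: [-0.9, -0.3, 0.3]
width: 0.0498
```

```bash
python3 - <<'E'
from h import *
snap('wrist','wrist2')
s=arm.observe();print(s['tcp_pos'],R.from_rotvec(s['orientation']).as_matrix().round(3))
E
```

```text
[0.59981099 0.22626178 0.26903868] [[-0.011  1.    -0.004]
 [ 1.     0.011 -0.001]
 [-0.001 -0.004 -1.   ]]
```

View pics/wrist2.png

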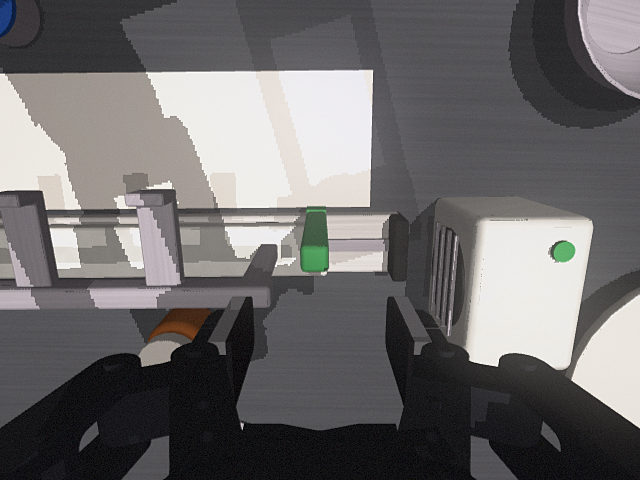

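```bash
python3 - <<'E'
from h import *
w=load('wrist2')
print(atz(w,314,259,.171), [atz(w,*p,.171).round(4) for p in [(302,246),(327,246),(302,271),(327,271)]])
print('peg3 top',[atz(w,*p,.155).round(4) for p in [(138,207),(176,207),(152,284),(183,284)]], atz(w,150,198,.169))
print('blower', [atz(w,*p,.11).round(3) for p in [(437,200),(590,220),(430,330)]])
E
```

```text
[0.60489395 0.22326617 0.171     ] [array([0.5967, 0.2158, 0.171 ]), array([0.5964, 0.2312, 0.171 ]), array([0.6128, 0.2159, 0.171 ]), array([0.6126, 0.2315, 0.171 ])]
peg3 top [array([0.5768, 0.1101, 0.155 ]), array([0.5764, 0.1344, 0.155 ]), array([0.629 , 0.1142, 0.155 ]), array([0.6287, 0.1351, 0.155 ])] [0.56875805 0.12420261 0.169     ]
blower [array([0.576, 0.314, 0.11 ]), array([0.589, 0.431, 0.11 ]), array([0.682, 0.318, 0.11 ])]
```

>>> {"name": "jog_arm", "arguments": {"linear": [[-0.003, 0.0045, 0.04], [-0.003, 0.0045, 0.08], [-0.003, 0.0045, 0.115], [-0.003, 0.0045, 0.134], [-0.003, 0.0045, 0.134], [-0.003, 0.0045, 0.134]], "roll": [-1, -1, -1, -1, -1, -1]}}

```text
time_s: 2.47
tcp_pos: [0.6042, 0.2222, 0.1354]
orientation: [-2.189, -2.25, 0.006]
force: [-0.3, -0.2, 0.9]
width: 0.0502
```

>>> {"name": "jog_arm", "arguments": {"linear": [[0, 0, 0], [0, 0, 0], [0, 0, 0], [0, 0, 0], [0, 0, 0]], "roll": [0, 0, 0, 0, 0], "hand": 0.01}}

```text
time_s: 2.88
tcp_pos: [0.6071, 0.2227, 0.1398]
orientation: [2.189, 2.251, 0.007]
force: [-0.5, 0.6, 6.1]
width: 0.0173
```

>>> {"name": "jog_arm", "arguments": {"linear": [[-0.01, 0, 0], [-0.02, 0, 0], [-0.03, 0, 0], [-0.04, 0, 0], [-0.05, 0, 0], [-0.06, 0, 0], [-0.07, 0, 0], [-0.08, 0, 0], [-0.08, 0, 0]], "roll": [0, 0, 0, 0, 0, 0, 0, 0, 0]}}

```text
time_s: 3.63
tcp_pos: [0.6091, 0.1402, 0.1398]
orientation: [2.189, 2.249, 0.003]
force: [-1.7, -0.8, 7.1]
width: 0.0171
```

>>> {"name": "jog_arm", "arguments": {"linear": [[-0.005, 0, 0], [-0.01, 0, 0], [-0.015, 0, 0], [-0.02, 0, 0], [-0.02, 0, 0]], "roll": [0, 0, 0, 0, 0]}}

```text
time_s: 4.05
tcp_pos: [0.6095, 0.1229, 0.1398]
orientation: [2.19, 2.251, 0.007]
force: [-0.9, 2.7, 7.5]
width: 0.0169
```

>>> {"name": "jog_arm", "arguments": {"linear": [[-0.003, 0, 0], [-0.006, 0, 0], [-0.006, 0, 0], [-0.006, 0, 0]], "roll": [0, 0, 0, 0]}}

```text
time_s: 4.38
tcp_pos: [0.6095, 0.1229, 0.1398]
orientation: [-2.187, -2.249, -0.017]
force: [-0.8, 21.0, 6.5]
width: 0.0171
```

>>> {"name": "jog_arm", "arguments": {"linear": [[0.005, 0, 0], [0.005, 0, 0], [0.005, 0, 0]], "roll": [0, 0, 0]}}

```text
time_s: 4.63
tcp_pos: [0.6095, 0.1229, 0.1397]
orientation: [2.189, 2.252, 0.007]
force: [-1.2, 4.5, 8.5]
width: 0.0173
```

>>> {"name": "jog_arm", "arguments": {"linear": [[0, 0, 0], [0, 0, 0], [0, 0, 0], [0, 0, 0]], "roll": [0, 0, 0, 0], "hand": 0.05}}

```text
time_s: 4.97
tcp_pos: [0.6081, 0.1207, 0.1371]
orientation: [-2.19, -2.252, 0.001]
force: [-0.9, -0.5, 0.3]
width: 0.0502
```

>>> {"name": "jog_arm", "arguments": {"linear": [[0, 0, -0.04], [0, 0, -0.08], [0, 0, -0.12], [0, 0, -0.12], [0, 0, -0.12]], "roll": [0, 0, 0, 0, 0]}}

```text
time_s: 5.38
tcp_pos: [0.6104, 0.121, 0.2607]
orientation: [2.187, 2.249, 0.008]
force: [-1.0, 0.9, -0.6]
width: 0.0501
```

```bash
python3 - <<'E'
from h import *
snap('wrist','wrist3');snap('side','side3');snap('scene','scene3')
s=arm.observe();print(s['tcp_pos'],R.from_rotvec(s['orientation']).as_matrix().round(3))
crop('side3','c10',200,180,460,380,3)
E
```

```text
[0.6072421  0.12070262 0.25567841] [[-0.028  1.    -0.003]
 [ 1.     0.028 -0.001]
 [-0.    -0.003 -1.   ]]
```

View pics/wrist3.png

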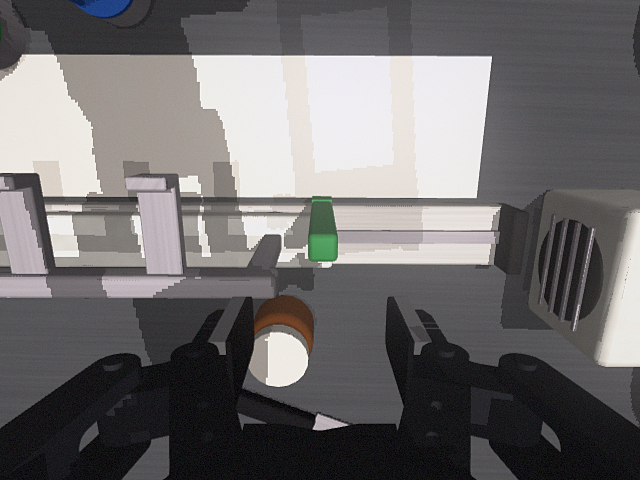

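View pics/c10.png

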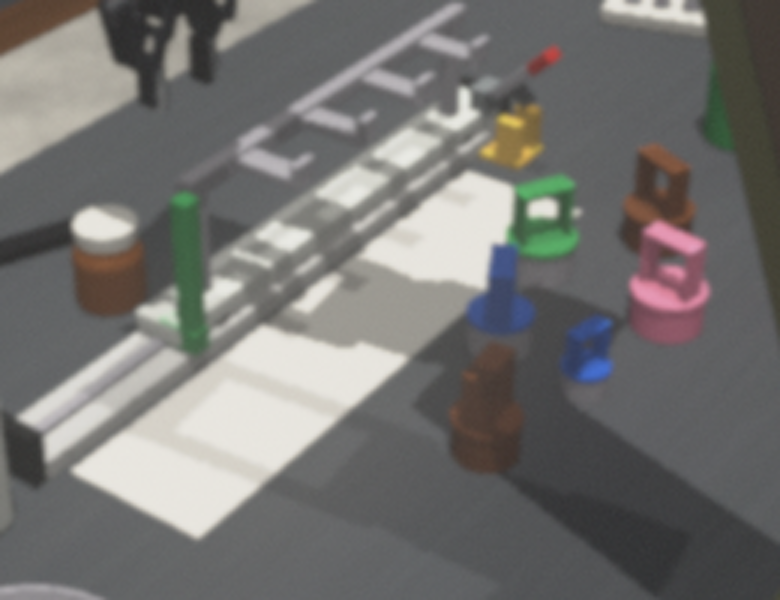

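>>> {"name": "jog_arm", "arguments": {"linear": [[-0.41, -0.034, -0.034], [-0.41, -0.034, -0.034], [-0.41, -0.034, -0.034], [-0.41, -0.034, -0.034], [-0.41, -0.034, -0.034], [-0.41, -0.034, -0.034], [-0.41, -0.034, -0.034], [-0.41, -0.034, -0.034], [-0.41, -0.034, -0.034], [-0.41, -0.034, -0.034]], "roll": [0, 0, 0, 0, 0, 0, 0, 0, 0, 0], "hand": 0.0}}

```text
time_s: 6.37
tcp_pos: [0.5845, -0.2919, 0.2888]
orientation: [-2.188, -2.249, 0.002]
force: [-0.2, 0.3, 0.4]
width: 0.0002
```

>>> {"name": "jog_arm", "arguments": {"linear": [[0, 0, 0], [0, 0, 0]], "roll": [0, 0]}}

```text
time_s: 6.53
tcp_pos: [0.5847, -0.2919, 0.2885]
orientation: [-2.192, -2.245, 0.002]
force: [0.0, 2.0, -0.1]
width: -0.0001
```

```bash
python3 - <<'E'
from h import *
snap('wrist','wrist4')
s=arm.observe();print(s['tcp_pos'],s['joint_pos'],R.from_rotvec(s['orientation']).as_matrix().round(3))
E
```

```text
[ 0.58486112 -0.29008732  0.28876476] [-5.25462884e-01  3.85407203e-01  1.23887551e+00  5.98921726e-04
  1.52199465e+00 -2.12237055e+00] [[-0.026  1.    -0.004]
 [ 1.     0.026  0.003]
 [ 0.003 -0.004 -1.   ]]
```

View pics/wrist4.png

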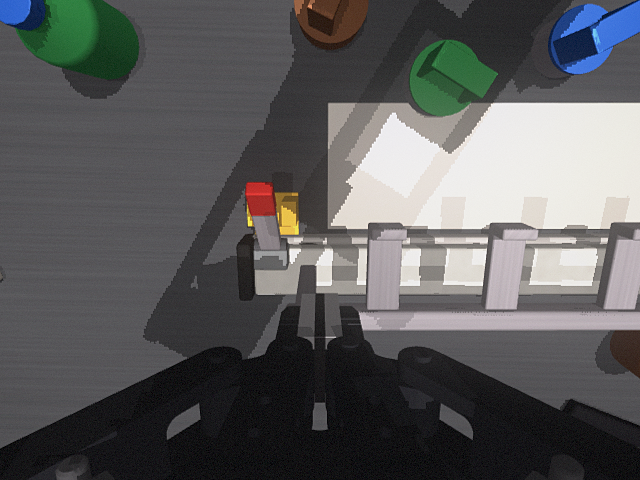

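```bash
python3 - <<'E'
from h import *
w=load('wrist4')
crop('wrist4','c11',215,160,335,310,4)
E
```

```text
(no output)
```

View pics/c11.png

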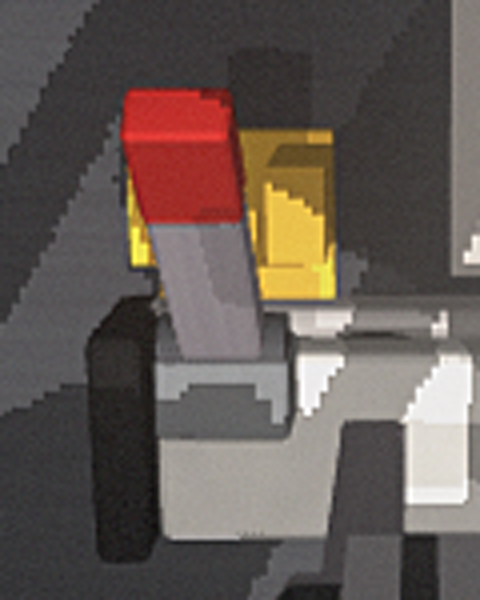

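```bash
python3 - <<'E'
from h import *
w=load('wrist4')
c=lambda u,v:(215+u/4,160+v/4)
p=atz(w,*c(179,137),.1342);print('top edge',p,'hinge x',p[0]+.0512)
q=atz(w,*c(191,222),.06+.0742-.03*np.sin(.9));print('red inner edge top',q, 'hinge x',q[0]+.0512-.03*np.cos(.9))
print('hinge box', atz(w,*c(225,360),.075),atz(w,*c(225,435),.075))
print('pegs tips',[atz(w,*p,.169).round(4) for p in [(387,229),(510,229),(632,229)]])
print('pegs tops y',[atz(w,*p,.155).round(4) for p in [(369,240),(401,240),(490,241),(525,241),(610,241)]])
E
```

```text
top edge [ 0.55848839 -0.33595994  0.1342    ] hinge x 0.6096883916406516
red inner edge top [ 0.57880656 -0.33714321  0.11070019] hinge x 0.611358261375313
hinge box [ 0.61752542 -0.33461121  0.075     ] [ 0.63556753 -0.33472769  0.075     ]
pegs tips [array([ 0.5747, -0.2469,  0.169 ]), array([ 0.5727, -0.1652,  0.169 ]), array([ 0.5708, -0.0841,  0.169 ])]
pegs tops y [array([ 0.586 , -0.2565,  0.155 ]), array([ 0.5855, -0.234 ,  0.155 ]), array([ 0.5847, -0.1712,  0.155 ]), array([ 0.5841, -0.1465,  0.155 ]), array([ 0.5826, -0.0865,  0.155 ])]
```

>>> {"name": "jog_arm", "arguments": {"linear": [[-0.0445, -0.024, 0.03], [-0.0445, -0.024, 0.06], [-0.0445, -0.024, 0.1], [-0.0445, -0.024, 0.128], [-0.0445, -0.024, 0.128], [-0.0445, -0.024, 0.128]], "roll": [0, 0, 0, 0, 0, 0]}}

```text
time_s: 7.08
tcp_pos: [0.562, -0.3323, 0.161]
orientation: [-2.184, -2.25, 0.001]
force: [-0.3, -0.5, 1.7]
width: 0.0002
```

```bash
python3 - <<'E'
from h import *
snap('wrist','wrist5')
s=arm.observe();print(s['tcp_pos'],s['joint_pos'])
E
```

```text
[ 0.56376422 -0.33354942  0.16344697] [-5.98896210e-01  4.69569488e-01  1.41949200e+00  3.21860641e-04
  1.25353410e+00 -2.19969874e+00]
```

View pics/wrist5.png

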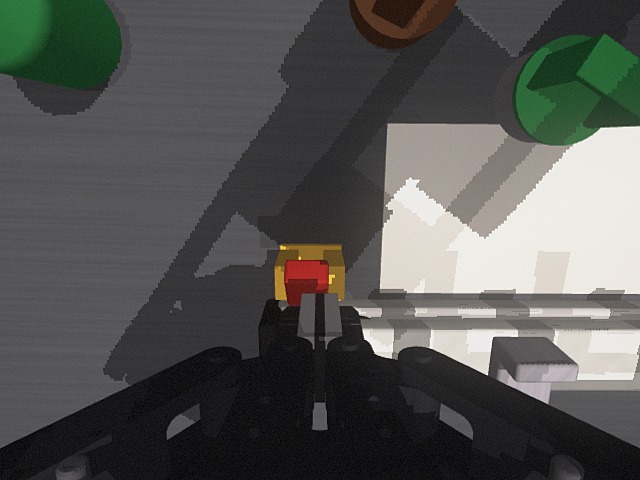

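>>> {"name": "jog_arm", "arguments": {"linear": [[-0.004, 0, 0.02], [-0.004, -0.003, 0.033], [-0.004, -0.007, 0.043], [-0.004, -0.012, 0.05], [-0.004, -0.017, 0.057], [-0.004, -0.02, 0.065], [-0.004, -0.023, 0.072], [-0.004, -0.025, 0.079], [-0.004, -0.026, 0.085], [-0.004, -0.026, 0.088]], "roll": [0, 0, 0, 0, 0, 0, 0, 0, 0, 0]}}

```text
time_s: 7.97
tcp_pos: [0.5372, -0.3395, 0.0743]
orientation: [-2.189, -2.252, -0.0]
force: [-3.4, -0.5, 7.2]
width: 0.0
```

>>> {"name": "jog_arm", "arguments": {"linear": [[0, 0, 0.002], [0, 0, 0.003], [0, 0, 0.003]], "roll": [0, 0, 0]}}

```text
time_s: 8.22
tcp_pos: [0.5372, -0.3396, 0.0739]
orientation: [-2.19, -2.253, 0.001]
force: [-4.1, 1.2, 12.5]
width: -0.0002
```

```bash
python3 - <<'E'
from h import *
snap('side','side6');snap('scene','scene6');snap('wrist','wrist6')
s=arm.observe();print(s['tcp_pos'],s['force'])
crop('side6','c12',320,160,420,260,7)
crop('scene6','c13',190,180,290,280,7)
E
```

```text
[ 0.53716872 -0.33961657  0.0739141 ] [-5.98649621  1.43126311 13.01960273]
```

View pics/c12.png

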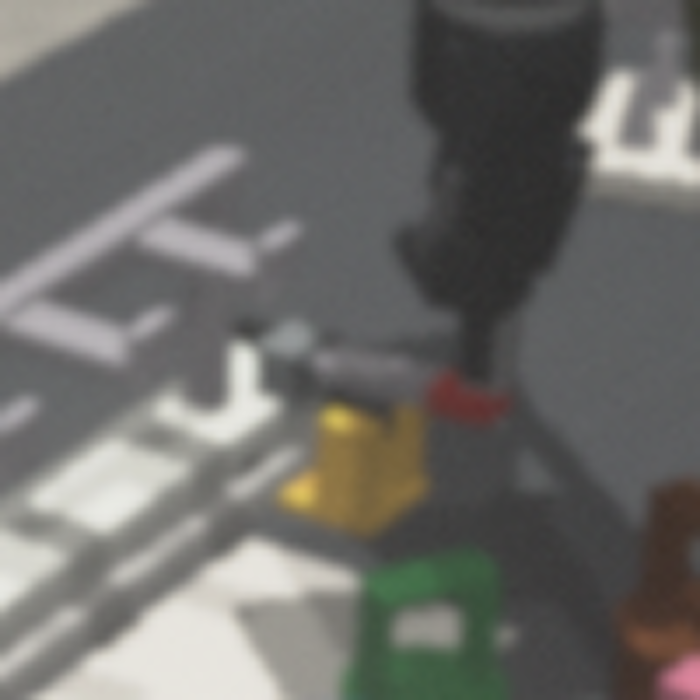

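View pics/wrist6.png

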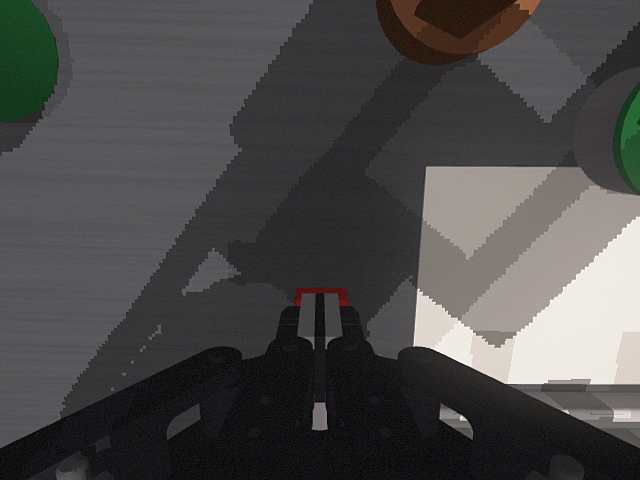

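>>> {"name": "jog_arm", "arguments": {"linear": [[0, 0, -0.04], [0, 0, -0.08], [0, 0, -0.12], [0.03, -0.013, -0.15], [0.07, -0.03, -0.15], [0.11, -0.045, -0.15], [0.14, -0.06, -0.15], [0.161, -0.069, -0.15], [0.161, -0.069, -0.15], [0.161, -0.069, -0.15]], "roll": [0, 0, 0, 7, 14, 21, 27, 30, 30, 30], "hand": 0.07}}

```text
time_s: 9.2
tcp_pos: [0.4641, -0.1795, 0.2226]
orientation: [2.695, 1.612, 0.002]
force: [-0.5, -0.2, 0.4]
width: 0.0698
```

```bash
python3 - <<'E'
from h import *
snap('wrist','wrist7')
s=arm.observe();print(s['tcp_pos'],s['joint_pos'],R.from_rotvec(s['orientation']).as_matrix().round(3))
crop('wrist7','c14',220,140,420,340,4)
E
```

```text
[ 0.46495408 -0.18072592  0.22269592] [-4.55436530e-01  2.06776648e-01  1.67388468e+00  2.18730002e-05
  1.25860773e+00 -1.53288656e+00] [[ 0.474  0.881  0.002]
 [ 0.881 -0.474 -0.001]
 [ 0.     0.002 -1.   ]]
```

View pics/wrist7.png

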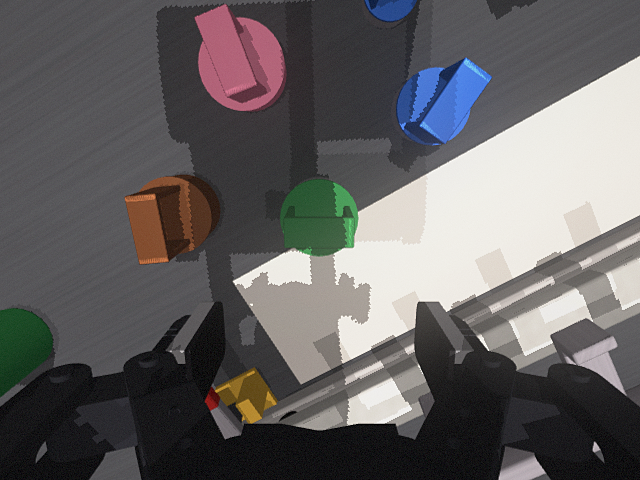

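View pics/c14.png

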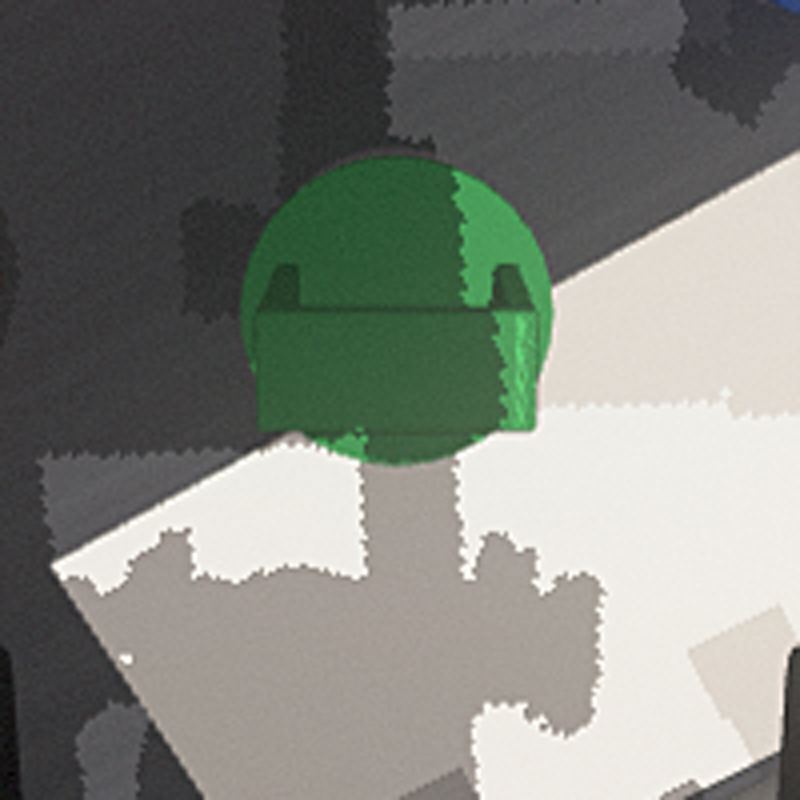

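```bash
python3 - <<'E'
from h import *
w=load('wrist7')
print(atz(w,319.5,232.7,.088), atz(w,319.5,220,.036))
E
```

```text
[ 0.46211495 -0.17893463  0.088     ] [ 0.46354242 -0.17967671  0.036     ]
```

>>> {"name": "jog_arm", "arguments": {"linear": [[0, -0.0015, 0.04], [0, -0.0015, 0.08], [0, -0.0015, 0.12], [0, -0.0015, 0.15], [0, -0.0015, 0.177], [0, -0.0015, 0.177], [0, -0.0015, 0.177]], "roll": [0, 0, 0, 0, 0, 0, 0]}}

```text
time_s: 9.83
tcp_pos: [0.4625, -0.1807, 0.0438]
orientation: [-2.696, -1.607, 0.003]
force: [-0.3, 0.1, 0.0]
width: 0.0702
```

>>> {"name": "jog_arm", "arguments": {"linear": [[0, 0, 0], [0, 0, 0], [0, 0, 0], [0, 0, 0], [0, 0, 0], [0, 0, 0]], "roll": [0, 0, 0, 0, 0, 0], "hand": 0.04}}

```text
time_s: 10.33
tcp_pos: [0.4639, -0.1806, 0.0469]
orientation: [2.695, 1.608, 0.003]
force: [0.3, -1.2, 6.8]
width: 0.0493
```

>>> {"name": "jog_arm", "arguments": {"linear": [[0, 0, -0.03], [0, 0, -0.06], [0, 0, -0.09], [0.02, 0.02, -0.11], [0.04, 0.04, -0.11], [0.052, 0.0535, -0.105], [0.052, 0.0535, -0.1], [0.052, 0.0535, -0.098], [0.052, 0.0535, -0.098], [0.052, 0.0535, -0.098]], "roll": [0, 0, 0, -7, -14, -21, -27, -30, -30, -30]}}

```text
time_s: 11.17
tcp_pos: [0.5339, -0.1593, 0.1433]
orientation: [-2.191, -2.251, 0.0]
force: [-0.2, -0.5, -0.8]
width: 0.0494
```

```bash
python3 - <<'E'
from h import *
snap('wrist','wrist8');snap('side','side8')
s=arm.observe();print(s['tcp_pos'],s['width'],R.from_rotvec(s['orientation']).as_matrix().round(3))
crop('side8','c15',290,170,410,290,6)
E
```

```text
[ 0.53406957 -0.15957173  0.14353258] 0.04898265103661981 [[-0.027  1.     0.   ]
 [ 1.     0.027 -0.   ]
 [-0.     0.    -1.   ]]
```

View pics/wrist8.png

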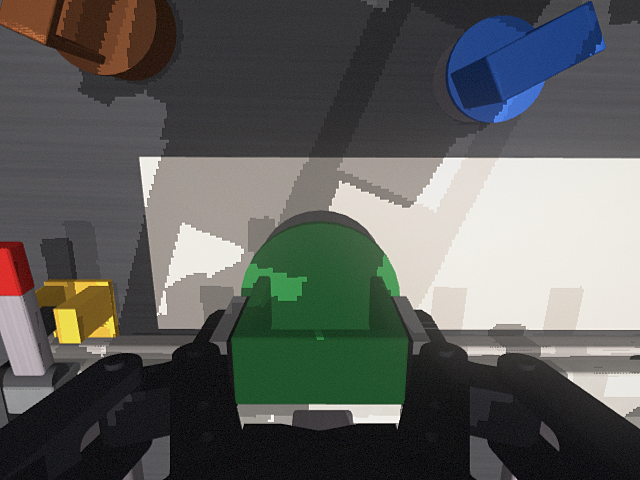

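View pics/c15.png

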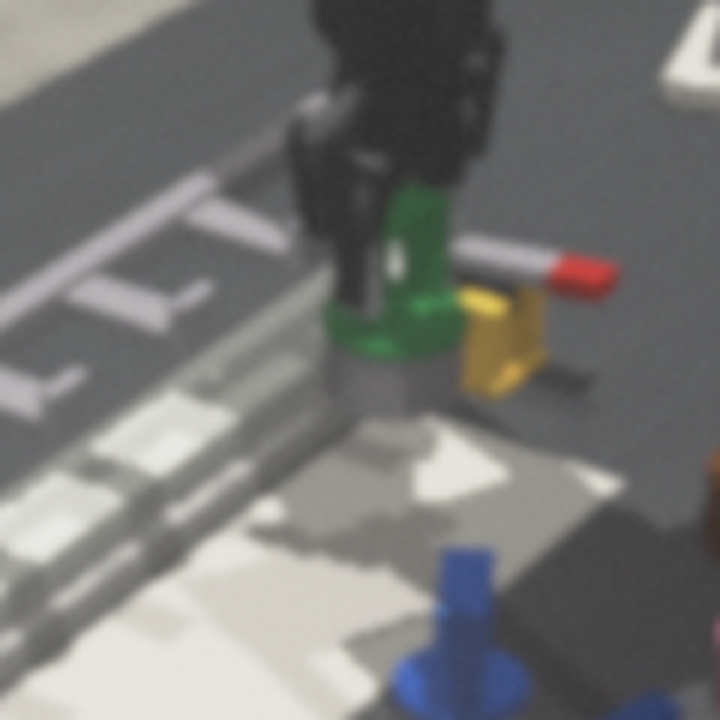

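>>> {"name": "jog_arm", "arguments": {"linear": [[0, 0.008, 0], [0, 0.016, 0], [0, 0.024, 0], [0, 0.032, 0], [0, 0.04, 0], [0, 0.05, 0], [0, 0.06, 0], [0, 0.07, 0], [0, 0.074, 0], [0, 0.074, 0]], "roll": [0, 0, 0, 0, 0, 0, 0, 0, 0, 0]}}

```text
time_s: 12.1
tcp_pos: [0.6098, -0.1575, 0.1431]
orientation: [2.189, 2.253, 0.001]
force: [0.1, -0.6, -1.1]
width: 0.0495
```

```bash
python3 - <<'E'
from h import *
snap('wrist','wrist9');snap('side','side9');snap('scene','scene9')
s=arm.observe();print(s['tcp_pos'],s['width'],s['force'])
crop('side9','c16',270,170,390,290,6)
crop('scene9','c17',230,180,370,290,5)
E
```

```text
[ 0.60771684 -0.15737024  0.14306422] 0.04939836406653929 [-0.1552861  -0.44696642 -0.74506975]
```

View pics/c17.png

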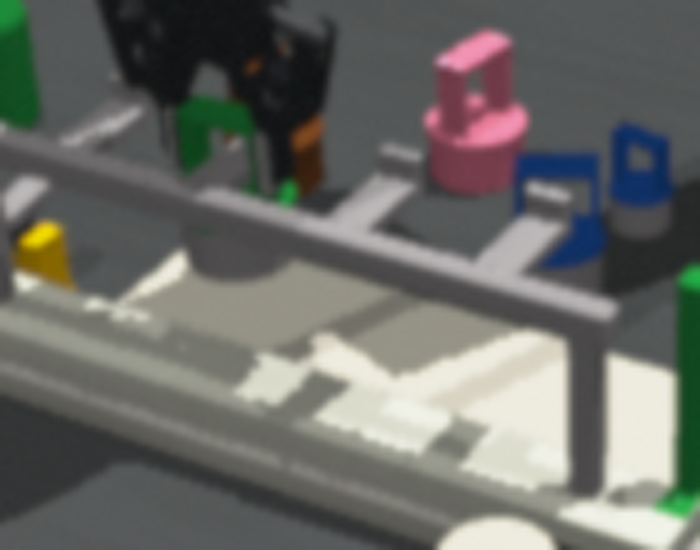

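View pics/c16.png

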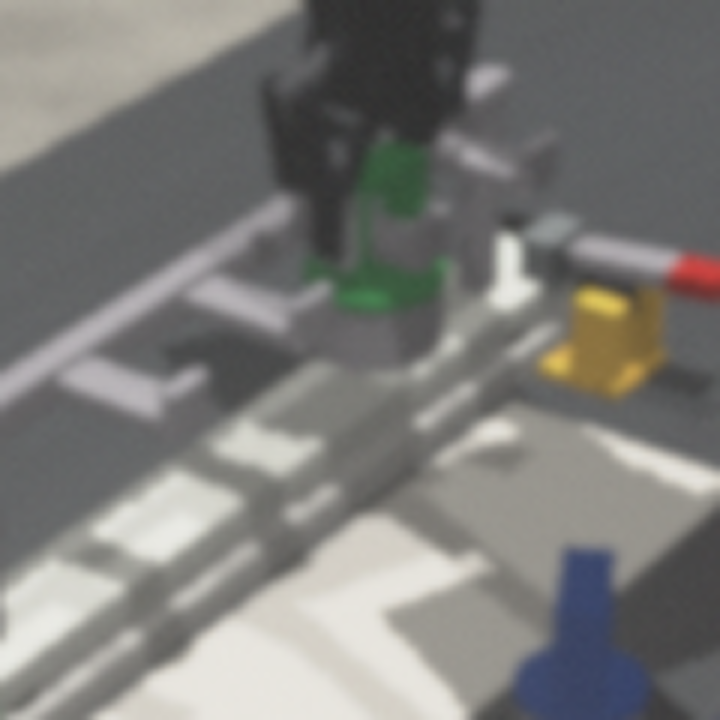

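>>> {"name": "jog_arm", "arguments": {"linear": [[0, 0, 0.008], [0, 0, 0.016], [0, 0, 0.022], [0, 0, 0.024], [0, 0, 0.024]], "roll": [0, 0, 0, 0, 0]}}

```text
time_s: 12.67
tcp_pos: [0.6076, -0.1575, 0.1198]
orientation: [-2.19, -2.252, 0.001]
force: [-1.8, -0.3, 7.3]
width: 0.0495
```

```bash
python3 - <<'E'
from h import *
snap('wrist','wrist10')
s=arm.observe();print(s['tcp_pos'],s['width'],s['force'])
E
```

```text
[ 0.60760753 -0.1574441   0.11981452] 0.049289193903639894 [-1.82944276  0.83042764  6.06811041]
```

View pics/wrist10.png

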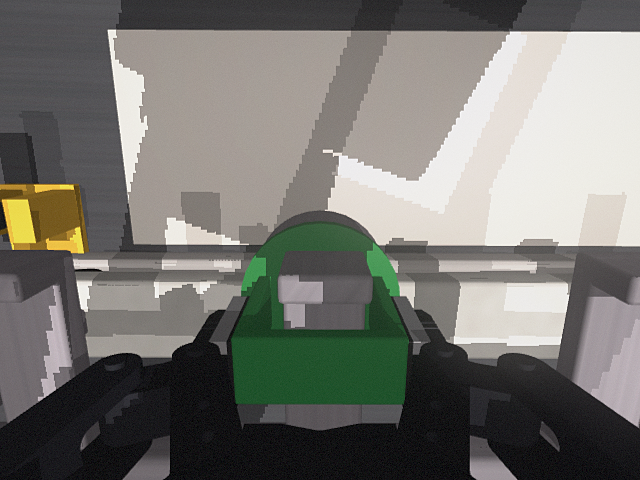

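>>> {"name": "jog_arm", "arguments": {"linear": [[0, 0, -0.001], [0, 0, -0.001], [0, 0, -0.001], [0, 0, -0.001], [0, 0, -0.001]], "roll": [0, 0, 0, 0, 0], "hand": 0.07}}

```text
time_s: 13.13
tcp_pos: [0.6081, -0.1575, 0.1199]
orientation: [-2.19, -2.252, 0.0]
force: [0.4, -0.6, 0.2]
width: 0.0698
```

>>> {"name": "jog_arm", "arguments": {"linear": [[0, 0, -0.02], [0, 0, -0.05], [0, 0, -0.09], [0, 0, -0.12], [0, 0, -0.12]], "roll": [0, 0, 0, 0, 0]}}

```text
time_s: 13.55
tcp_pos: [0.6125, -0.1588, 0.2479]
orientation: [2.181, 2.244, 0.009]
force: [0.9, -0.5, 0.7]
width: 0.0702
```

```bash
python3 - <<'E'
from h import *
snap('wrist','wrist11');snap('side','side11')
s=arm.observe();print(s['tcp_pos'],s['width'],s['force'])
crop('side11','c18',250,160,430,340,4)
E
```

```text
[ 0.6092647  -0.1578167   0.24204549] 0.06974496400677364 [ 0.47810922 -0.55465319  0.17436588]
```

View pics/wrist11.png

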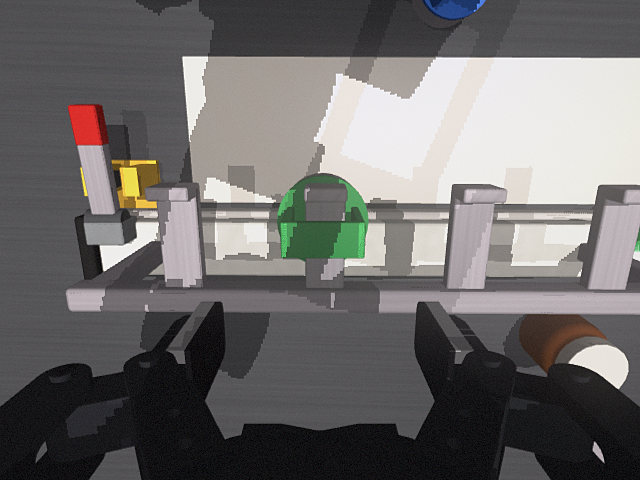

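View pics/c18.png

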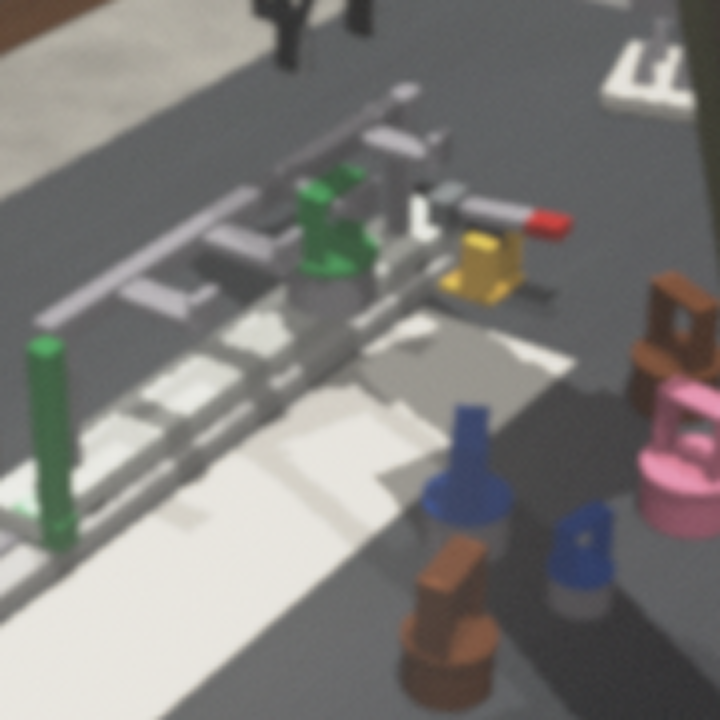

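>>> {"name": "jog_arm", "arguments": {"linear": [[0.102, -0.178, 0.018], [0.102, -0.178, 0.018], [0.102, -0.178, 0.018], [0.102, -0.178, 0.018], [0.102, -0.178, 0.018], [0.102, -0.178, 0.018], [0.102, -0.178, 0.018], [0.102, -0.178, 0.018]], "roll": [-27.5, -27.5, -27.5, -27.5, -27.5, -27.5, -27.5, -27.5]}}

```text
time_s: 14.32
tcp_pos: [0.4273, -0.0605, 0.2216]
orientation: [-1.591, -2.708, 0.0]
force: [0.0, -0.9, -0.1]
width: 0.0696
```

```bash
python3 - <<'E'
from h import *
snap('wrist','wrist12')
s=arm.observe();print(s['tcp_pos'],s['joint_pos'],R.from_rotvec(s['orientation']).as_matrix().round(3))
crop('wrist12','c19',200,120,440,320,3)
E
```

```text
[ 0.42836236 -0.06090518  0.22189631] [-2.38839411e-01  1.14464862e-01  1.79491076e+00 -1.03932647e-04
  1.23196637e+00 -2.31770114e+00] [[-0.487  0.874  0.   ]
 [ 0.874  0.487 -0.   ]
 [-0.     0.    -1.   ]]
```

View pics/wrist12.png

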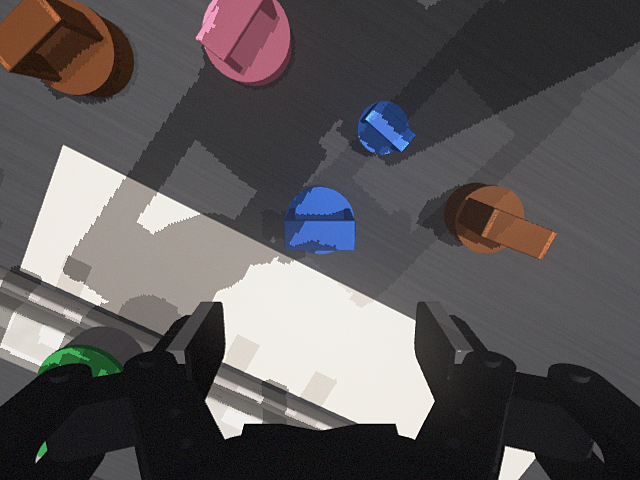

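View pics/c19.png

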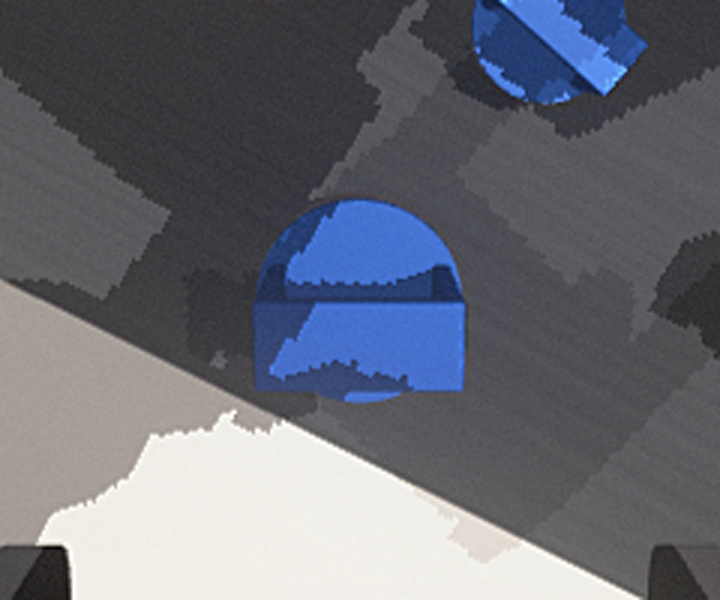

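>>> {"name": "jog_arm", "arguments": {"linear": [[0, -0.001, 0.04], [0, -0.001, 0.08], [0, -0.001, 0.12], [0, -0.001, 0.15], [0, -0.001, 0.177], [0, -0.001, 0.177], [0, -0.001, 0.177]], "roll": [0, 0, 0, 0, 0, 0, 0]}}

```text
time_s: 14.95
tcp_pos: [0.4268, -0.0614, 0.0439]
orientation: [-1.591, -2.705, 0.002]
force: [0.3, -0.4, -0.2]
width: 0.0702
```

>>> {"name": "jog_arm", "arguments": {"linear": [[0, 0, 0], [0, 0, 0], [0, 0, 0], [0, 0, 0], [0, 0, 0], [0, 0, 0]], "roll": [0, 0, 0, 0, 0, 0], "hand": 0.04}}

```text
time_s: 15.45
tcp_pos: [0.4279, -0.0614, 0.0467]
orientation: [1.59, 2.706, 0.002]
force: [-0.4, 0.4, 7.7]
width: 0.0496
```

>>> {"name": "jog_arm", "arguments": {"linear": [[0, 0, -0.03], [0, 0, -0.06], [0, 0, -0.09], [0.005, 0.03, -0.105], [0.01, 0.06, -0.105], [0.015, 0.09, -0.1], [0.018, 0.115, -0.098], [0.018, 0.1275, -0.098], [0.018, 0.1275, -0.098], [0.018, 0.1275, -0.098]], "roll": [0, 0, 0, 7, 14, 21, 27.5, 27.5, 27.5, 27.5]}}

```text
time_s: 16.28
tcp_pos: [0.5285, 0.0167, 0.1431]
orientation: [-2.185, -2.256, 0.002]
force: [-0.9, -0.3, -1.2]
width: 0.0497
```

```bash
python3 - <<'E'
from h import *
snap('wrist','wrist13')
s=arm.observe();print(s['tcp_pos'],s['width'],s['force'],R.from_rotvec(s['orientation']).as_matrix().round(3))
E
```

```text
[0.52762356 0.01625153 0.14300235] 0.04950441258655679 [ 0.46288374 -1.04671708 -1.18384636] [[-0.03   1.    -0.002]
 [ 1.     0.03  -0.001]
 [-0.    -0.002 -1.   ]]
```

View pics/wrist13.png

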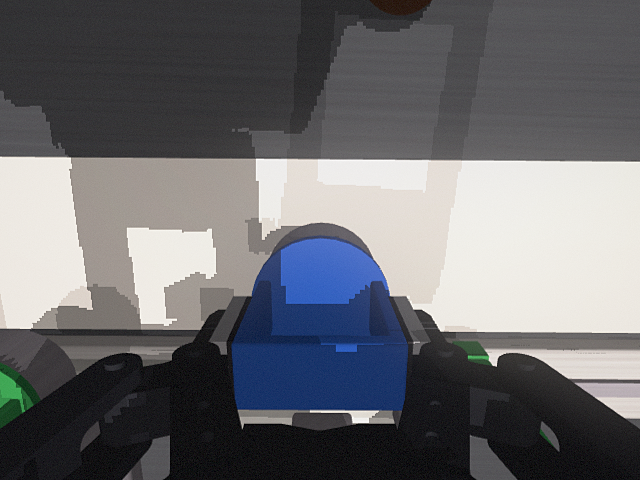

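>>> {"name": "jog_arm", "arguments": {"linear": [[0, 0.008, 0], [0, 0.016, 0], [0, 0.024, 0], [0, 0.032, 0], [0, 0.04, 0], [0, 0.05, 0], [0, 0.06, 0], [0, 0.07, 0], [0, 0.0755, 0], [0, 0.0755, 0]], "roll": [0, 0, 0, 0, 0, 0, 0, 0, 0, 0]}}

```text
time_s: 17.17
tcp_pos: [0.6067, 0.0189, 0.1432]
orientation: [2.189, 2.252, 0.002]
force: [-0.2, 0.7, -1.0]
width: 0.0493
```

```bash
python3 - <<'E'
from h import *
snap('wrist','wrist14');snap('scene','scene14')
s=arm.observe();print(s['tcp_pos'],s['width'],s['force'])
crop('scene14','c20',270,180,430,300,4.5)
E
```

```text
[0.60457538 0.01889388 0.14296613] 0.049172357250111626 [ 0.2535614  -0.1139544   0.69718294]
```

View pics/c20.png

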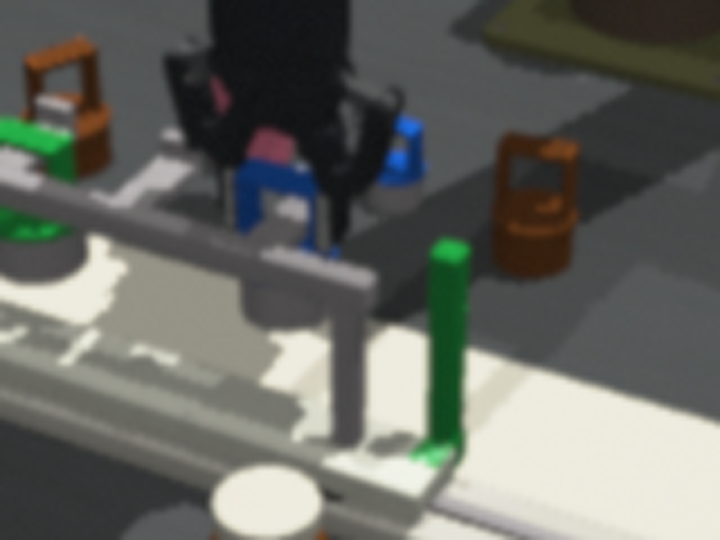

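View pics/wrist14.png

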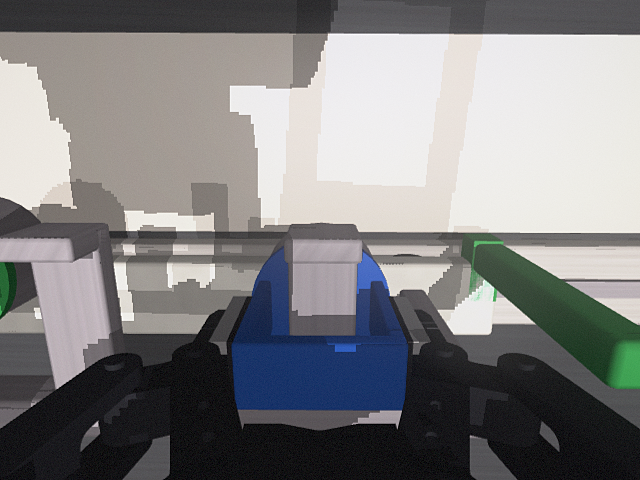

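Blue is over peg3, with its tip through the eye at (325,245). I'll lower it now.

>>> {"name": "jog_arm", "arguments": {"linear": [[0, 0, 0.008], [0, 0, 0.016], [0, 0, 0.021], [0, 0, 0.023], [0, 0, 0.023]], "roll": [0, 0, 0, 0, 0]}}

```text
time_s: 17.68
tcp_pos: [0.6037, 0.0189, 0.1198]
orientation: [-2.189, -2.252, 0.002]
force: [-0.7, 1.3, -1.0]
width: 0.0491
```

>>> {"name": "jog_arm", "arguments": {"linear": [[0, 0, 0.0015], [0, 0, 0.003], [0, 0, 0.003]], "roll": [0, 0, 0]}}

```text
time_s: 17.93
tcp_pos: [0.6041, 0.0188, 0.1196]
orientation: [2.19, 2.252, 0.0]
force: [-6.0, 0.8, 14.6]
width: 0.0495
```

>>> {"name": "jog_arm", "arguments": {"linear": [[0, 0, -0.002], [0, 0, -0.0025], [0, 0, -0.0025]], "roll": [0, 0, 0]}}

```text
time_s: 18.18
tcp_pos: [0.6047, 0.0188, 0.1197]
orientation: [2.19, 2.253, 0.0]
force: [0.1, -0.3, 0.8]
width: 0.0496
```

>>> {"name": "jog_arm", "arguments": {"linear": [[0, 0, 0], [0, 0, 0], [0, 0, 0], [0, 0, 0], [0, 0, 0]], "roll": [0, 0, 0, 0, 0], "hand": 0.07}}

```text
time_s: 18.6
tcp_pos: [0.6047, 0.0188, 0.1196]
orientation: [-2.19, -2.252, 0.0]
force: [-1.3, -1.0, -1.4]
width: 0.07
```

>>> {"name": "jog_arm", "arguments": {"linear": [[0, 0, -0.02], [0, 0, -0.05], [0, 0, -0.09], [0, 0, -0.12], [0, 0, -0.12], [0, 0, -0.12]], "roll": [0, 0, 0, 0, 0, 0]}}

```text
time_s: 19.1
tcp_pos: [0.6063, 0.0188, 0.2424]
orientation: [2.187, 2.25, 0.006]
force: [-1.2, -0.5, -0.9]
width: 0.0704
```

```bash
python3 - <<'E'
from h import *
snap('wrist','wrist15');snap('side','side15');snap('scene','scene15')
s=arm.observe();print(s['tcp_pos'],s['width'],s['force'])
crop('side15','c21',230,160,430,340,4)
E
```

```text
[0.60352168 0.01887194 0.23819474] 0.06970348277672277 [ 0.51823542  0.76362968 -0.04252888]
```

View pics/wrist15.png

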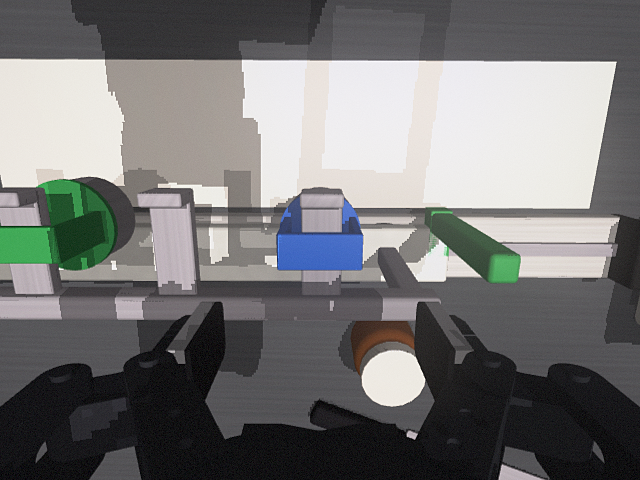

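View pics/c21.png

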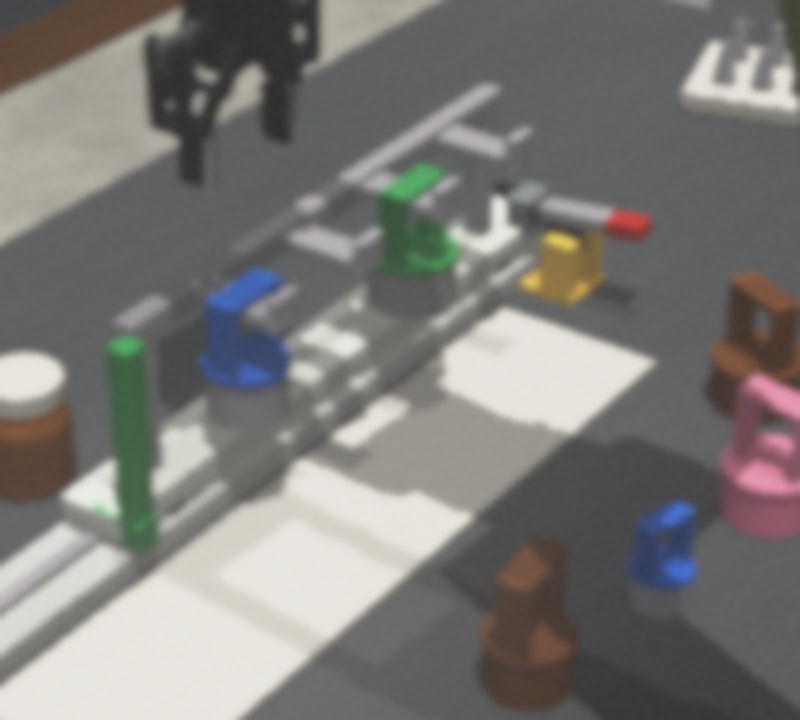

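View pics/scene15.png

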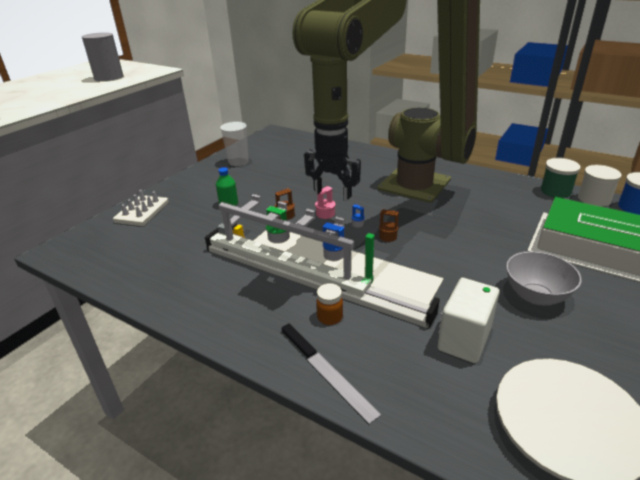

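>>> {"name": "jog_arm", "arguments": {"linear": [[-0.355, -0.083, 0.01], [-0.355, -0.083, 0.01], [-0.355, -0.083, 0.01], [-0.355, -0.083, 0.01], [-0.355, -0.083, 0.01], [-0.355, -0.083, 0.01], [-0.355, -0.083, 0.01], [-0.355, -0.083, 0.01], [-0.355, -0.083, 0.01], [-0.355, -0.083, 0.01]], "roll": [0, 0, 0, 0, 0, 0, 0, 0, 0, 0], "hand": 0.05}}

```text
time_s: 20.08
tcp_pos: [0.5293, -0.3445, 0.227]
orientation: [-2.195, -2.245, 0.006]
force: [1.3, 1.4, -0.6]
width: 0.0497
```

>>> {"name": "jog_arm", "arguments": {"linear": [[0, 0, 0.03], [0, 0, 0.06], [0, 0, 0.08], [0, 0, 0.08], [0, 0, 0.08]], "roll": [0, 0, 0, 0, 0]}}

```text
time_s: 20.5
tcp_pos: [0.5303, -0.3369, 0.1472]
orientation: [-2.185, -2.248, 0.001]
force: [-0.2, -0.5, 0.0]
width: 0.0498
```

```bash
python3 - <<'E'
from h import *
d=snap('wrist','wrist16')
s=arm.observe();print(s['tcp_pos'],s['width'],s['force'],s['joint_pos'])
E
```

```text
[ 0.53157967 -0.3378104   0.14905564] 0.049998304399429504 [0.5845585  0.54336019 0.66051162] [-6.33205825e-01  4.50340407e-01  1.49484607e+00  9.28163668e-05
  1.19854190e+00 -2.23261777e+00]
```

View pics/wrist16.png

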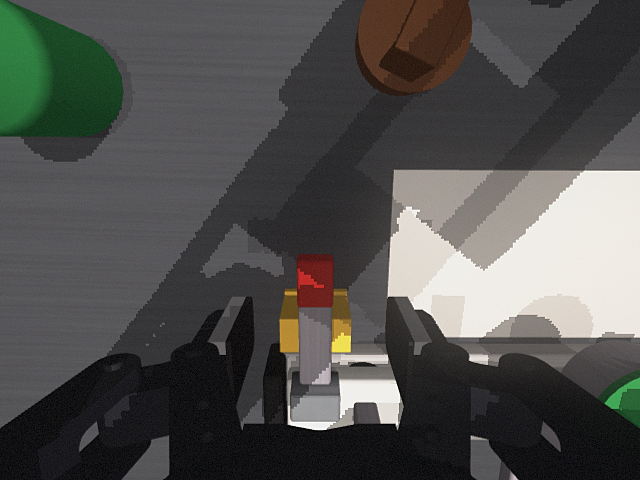

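```bash
python3 - <<'E'
from h import *
w=load('wrist16')
print([atz(w,*p,.075).round(4) for p in [(316,256),(316,305),(315,256)]], atz(w,315,300,.073))
E
```

```text
[array([ 0.526 , -0.3385,  0.075 ]), array([ 0.5552, -0.3378,  0.075 ]), array([ 0.526 , -0.3391,  0.075 ])] [ 0.5529633 -0.3383968  0.073    ]
```

>>> {"name": "jog_arm", "arguments": {"linear": [[-0.001, 0.005, 0.03], [-0.001, 0.005, 0.06], [-0.001, 0.005, 0.085], [-0.001, 0.005, 0.098], [-0.001, 0.005, 0.098], [-0.001, 0.005, 0.098]], "roll": [0, 0, 0, 0, 0, 0]}}

```text
time_s: 21.05
tcp_pos: [0.5376, -0.3395, 0.0527]
orientation: [2.189, 2.252, 0.0]
force: [0.6, -1.0, 0.7]
width: 0.0499
```

>>> {"name": "jog_arm", "arguments": {"linear": [[0, 0, 0], [0, 0, 0], [0, 0, 0], [0, 0, 0], [0, 0, 0]], "roll": [0, 0, 0, 0, 0], "hand": 0.014}}

```text
time_s: 21.47
tcp_pos: [0.5382, -0.3392, 0.0541]
orientation: [2.188, 2.25, 0.003]
force: [0.5, 2.7, 5.3]
width: 0.0183
```

>>> {"name": "jog_arm", "arguments": {"linear": [[0, 0.001, -0.006], [0, 0.003, -0.015], [0, 0.006, -0.022], [0, 0.009, -0.029], [0, 0.013, -0.035], [0, 0.0175, -0.0415], [0, 0.023, -0.047], [0, 0.0285, -0.052], [0, 0.03, -0.054], [0, 0.03, -0.054]], "roll": [0, 0, 0, 0, 0, 0, 0, 0, 0, 0]}}

```text
time_s: 22.3
tcp_pos: [0.5669, -0.3382, 0.1064]
orientation: [-2.189, -2.253, -0.0]
force: [-3.4, -0.7, -3.5]
width: 0.0182
```

```bash
python3 - <<'E'
from h import *
d=snap('wrist','wrist17');snap('side','side17')
s=arm.observe();print(s['tcp_pos'],s['width'],s['force'])
crop('side17','c22',300,150,420,270,6)
E
```

```text
[ 0.56688799 -0.33821364  0.10636737] 0.018180034980067587 [-1.89665953  1.25896254 -3.45256986]
```

View pics/wrist17.png

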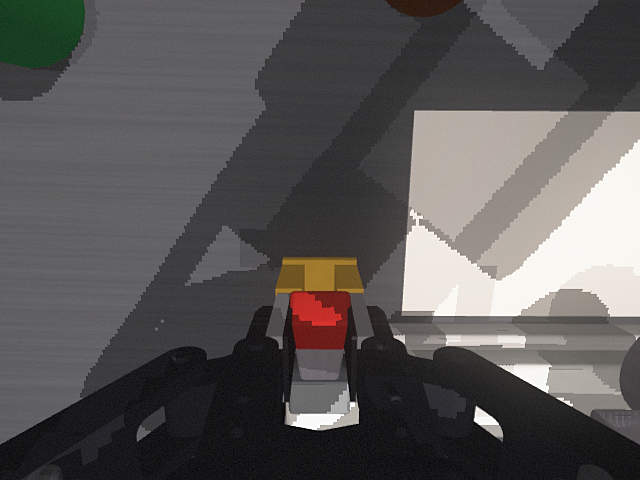

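View pics/c22.png

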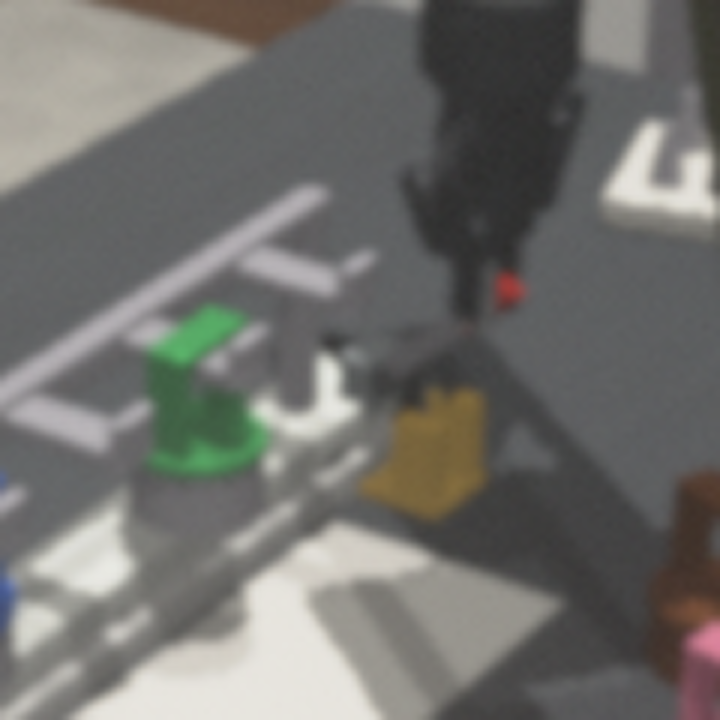

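>>> {"name": "jog_arm", "arguments": {"linear": [[0, 0.002, -0.0015], [0, 0.004, -0.003], [0, 0.004, -0.003]], "roll": [0, 0, 0]}}

```text
time_s: 22.65
tcp_pos: [0.5697, -0.3381, 0.1086]
orientation: [-2.189, -2.251, 0.002]
force: [-5.1, -0.5, -5.4]
width: 0.0184
```

>>> {"name": "jog_arm", "arguments": {"linear": [[0, 0.002, -0.0015], [0, 0.004, -0.003], [0, 0.004, -0.003]], "roll": [0, 0, 0]}}

```text
time_s: 22.9
tcp_pos: [0.5749, -0.338, 0.1119]
orientation: [-2.19, -2.252, -0.0]
force: [-4.5, 0.6, -5.4]
width: 0.0185
```

>>> {"name": "jog_arm", "arguments": {"linear": [[0, 0, 0], [0, 0, 0], [0, 0, 0], [0, 0, 0]], "roll": [0, 0, 0, 0], "hand": 0.05}}

```text
time_s: 23.23
tcp_pos: [0.5767, -0.3389, 0.1134]
orientation: [2.186, 2.25, 0.002]
force: [-0.8, 0.2, 0.2]
width: 0.0499
```

>>> {"name": "jog_arm", "arguments": {"linear": [[0, 0, -0.03], [0, 0, -0.06], [0, 0.01, -0.1], [0, 0.02, -0.14], [0, 0.02, -0.16], [0, 0.02, -0.16]], "roll": [0, 0, 0, 0, 0, 0]}}

```text
time_s: 23.73
tcp_pos: [0.599, -0.3395, 0.2802]
orientation: [2.178, 2.242, 0.005]
force: [0.4, 0.0, 0.7]
width: 0.0501
```

```bash
python3 - <<'E'
from h import *
d=snap('wrist','wrist18');snap('side','side18');snap('scene','scene18')
s=arm.observe();print(s['tcp_pos'],s['width'],s['force'])
crop('side18','c23',300,150,420,270,6)
E
```

```text
[ 0.59468321 -0.33736331  0.27178711] 0.050339242030389926 [-1.40176725 -0.02455388 -1.09925704]
```

View pics/wrist18.png

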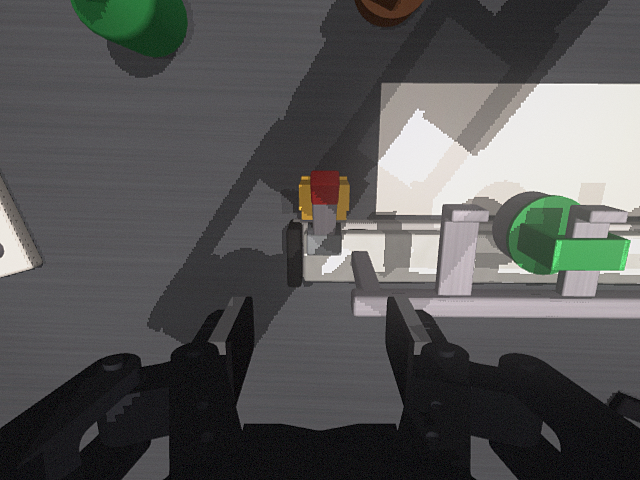

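View pics/c23.png

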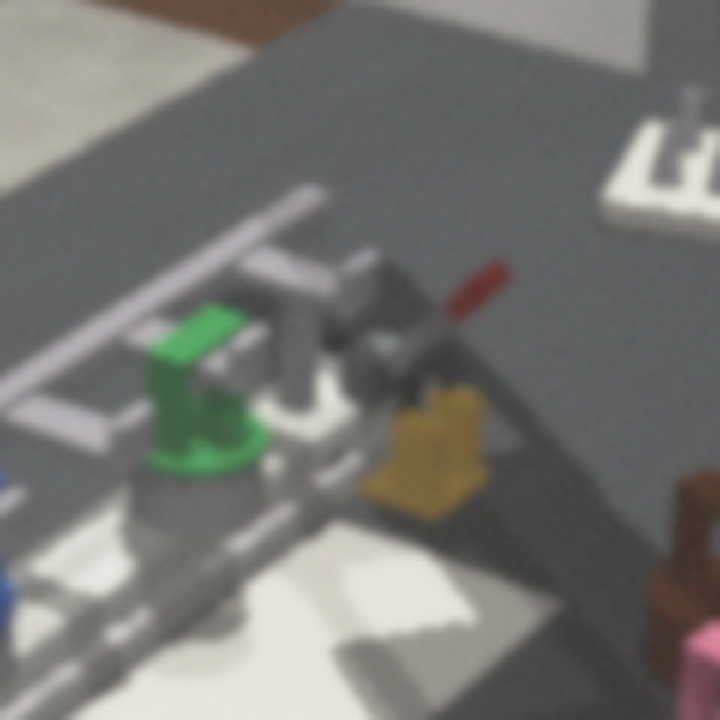

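```bash
python3 - <<'E'
from h import *
for f in ['side3','side18','scene3','scene18','side6','side15']:
    im=load(f)['color'].astype(int)
    m=(im[...,0]>90)&(im[...,1]<50)&(im[...,2]<50) if 1 else 0
    ys,xs=np.where(m); 
    k=(ys>150)&(ys<250)&(xs>200)&(xs<430);print(f,xs[k].mean().round(2) if k.any() else None,ys[k].mean().round(2) if k.any() else None,k.sum(), xs[k].max() if k.any() else '', ys[k].min() if k.any() else '')
crop('side3','c24',300,150,420,270,6)
for f in ['wrist18']:
    w=load(f);print(atz(w,324,172,.1305),atz(w,323,186,.1342))
E
```

```text
side3 None None 0  
side18 None None 0  
scene3 235.8 201.31 51 240 198
scene18 233.89 200.84 45 237 197
side6 None None 0  
side15 None None 0  
[ 0.55755962 -0.33866349  0.1305    ] [ 0.56702679 -0.33907284  0.1342    ]
```

View pics/c24.png

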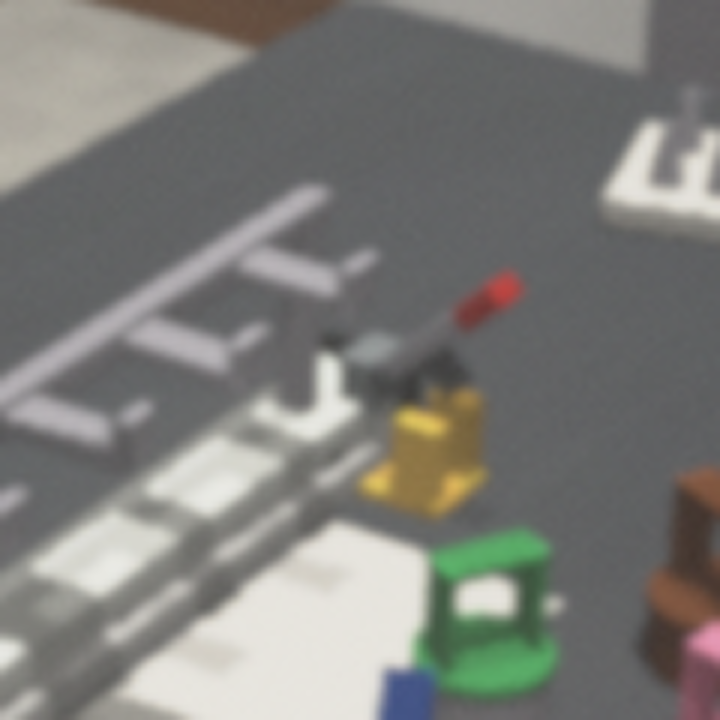

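```bash
python3 - <<'E'
from h import *
s=load('side18')
for hx in (.609,.613,.617):
  H=np.array([hx,-.338,.06])
  for th in (.1,.7,.75,.8,.85,.9,.95):
    t=H+.09*np.array([-np.cos(th),-np.sin(.027)*np.cos(th),np.sin(th)])
    p=proj(s,t)[0];print(hx,th,p.round(1),((p-[300,150])*6).round(0))
E
```

```text
0.609 0.1 [395.  217.2] [570. 403.]
0.609 0.7 [389.6 200.1] [538. 301.]
0.609 0.75 [388.8 198.8] [533. 293.]
0.609 0.8 [387.9 197.5] [527. 285.]
0.609 0.85 [386.9 196.2] [522. 277.]
0.609 0.9 [385.9 195. ] [516. 270.]
0.609 0.95 [384.9 193.8] [509. 263.]
0.613 0.1 [393.8 216.8] [563. 401.]
0.613 0.7 [388.4 199.7] [531. 298.]
0.613 0.75 [387.6 198.4] [526. 290.]
0.613 0.8 [386.7 197.1] [520. 283.]
0.613 0.85 [385.8 195.8] [515. 275.]
0.613 0.9 [384.8 194.6] [509. 268.]
0.613 0.95 [383.7 193.4] [502. 261.]
0.617 0.1 [392.6 216.4] [555. 398.]
0.617 0.7 [387.2 199.3] [523. 296.]
0.617 0.75 [386.4 198. ] [518. 288.]
0.617 0.8 [385.5 196.7] [513. 280.]
0.617 0.85 [384.6 195.5] [507. 273.]
0.617 0.9 [383.6 194.2] [501. 265.]
0.617 0.95 [382.5 193.1] [495. 258.]
```

>>> {"name": "jog_arm", "arguments": {"linear": [[0.46, 0.0245, 0.01], [0.46, 0.0245, 0.01], [0.46, 0.0245, 0.01], [0.46, 0.0245, 0.01], [0.46, 0.0245, 0.01], [0.46, 0.0245, 0.01], [0.46, 0.0245, 0.01], [0.46, 0.0245, 0.01], [0.46, 0.0245, 0.01], [0.46, 0.0245, 0.01]], "roll": [0, 0, 0, 0, 0, 0, 0, 0, 0, 0]}}

```text
time_s: 24.72
tcp_pos: [0.6035, 0.0807, 0.2604]
orientation: [-2.188, -2.25, 0.005]
force: [1.2, -0.0, -0.3]
width: 0.0499
```

```bash
python3 - <<'E'
from h import *
s=arm.observe();print(s['tcp_pos'],s['dq'].max())
E
```

```text
[0.60345835 0.08067746 0.26041565] 0.8216236576790978
```

>>> {"name": "jog_arm", "arguments": {"linear": [[0.04, 0.002, 0], [0.04, 0.002, 0], [0.04, 0.002, 0], [0.04, 0.002, 0]], "roll": [0, 0, 0, 0]}}

```text
time_s: 25.05
tcp_pos: [0.605, 0.1187, 0.2609]
orientation: [-2.187, -2.253, 0.005]
force: [0.2, -0.8, 0.2]
width: 0.0499
```

```bash
python3 - <<'E'
from h import *
d=snap('wrist','wrist19')
s=arm.observe();print(s['tcp_pos'],s['orientation'])
E
```

```text
[0.60525875 0.11795823 0.2612997 ] [-2.18935176 -2.25140359  0.00411129]
```

View pics/wrist19.png

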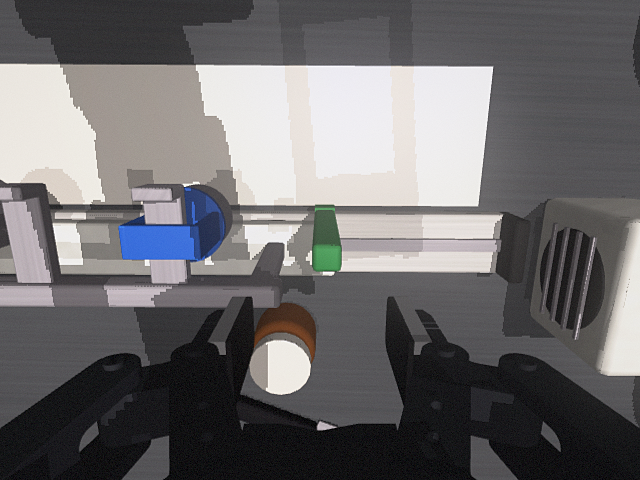

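```bash
python3 - <<'E'
from h import *
sc=load('scene18');si=load('side18')
crop('scene18','c25',420,260,520,370,6);crop('side18','c26',120,270,260,390,5)
E
```

```text
(no output)
```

View pics/c25.png

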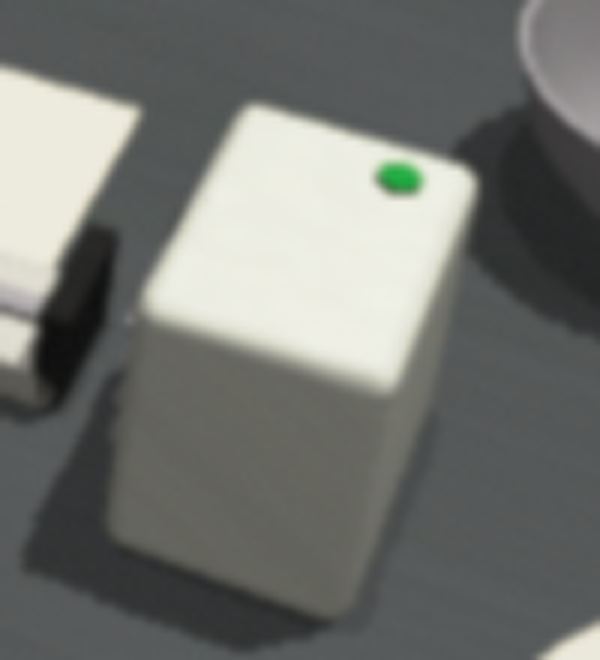

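View pics/c26.png

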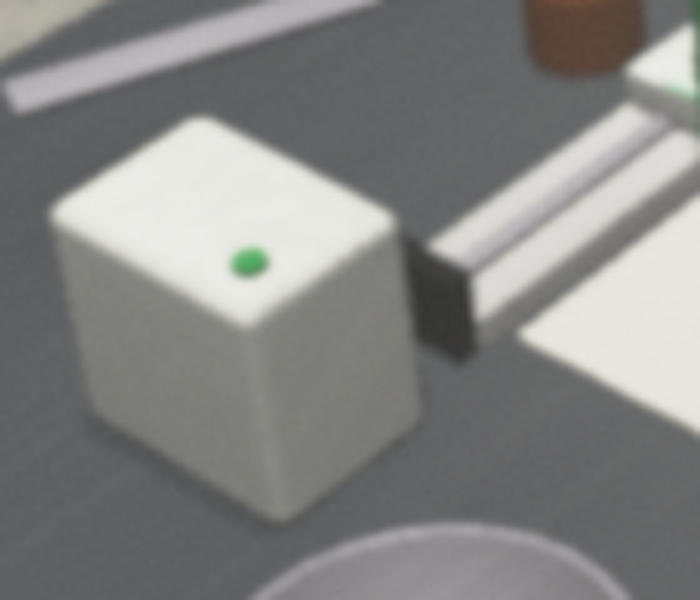

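```bash
python3 - <<'E'
from h import *
sc=load('scene18');si=load('side18')
a=lambda u,v:(420+u/6,260+v/6); b=lambda u,v:(120+u/5,270+v/5)
print('button',tri([(sc,*a(400,176)),(si,*b(250,262))]))
print('cornerA(near -x,+y)',tri([(sc,*a(476,178)),(si,*b(247,326))]))
print('corner -x -y',tri([(sc,*a(250,104)),(si,*b(396,222))]))
print('corner +x -y',tri([(sc,*a(145,300)),(si,*b(203,117))]))
E
```

```text
button (array([0.61094313, 0.40913588, 0.12130696]), [np.float64(0.0006383247883854552), np.float64(0.0006383247883855081)])
cornerA(near -x,+y) (array([0.58835138, 0.43170995, 0.11321804]), [np.float64(0.0004433705745531764), np.float64(0.00044337057455300034)])
corner -x -y (array([0.58888663, 0.34795928, 0.11488532]), [np.float64(0.0009635345918233558), np.float64(0.0009635345918234474)])
corner +x -y (array([0.71301669, 0.35000164, 0.11643213]), [np.float64(0.0005390523017128122), np.float64(0.0005390523017126627)])
```

>>> {"name": "jog_arm", "arguments": {"linear": [[0.0042, 0.003, 0.04], [0.0042, 0.003, 0.08], [0.0042, 0.003, 0.105], [0.0042, 0.003, 0.122], [0.0042, 0.003, 0.122], [0.0042, 0.003, 0.122]], "roll": [0, 0, 0, 0, 0, 0]}}

```text
time_s: 25.6
tcp_pos: [0.6082, 0.1213, 0.1396]
orientation: [-2.191, -2.249, 0.004]
force: [-0.4, -0.4, 0.7]
width: 0.0499
```

>>> {"name": "jog_arm", "arguments": {"linear": [[0, 0, 0], [0, 0, 0], [0, 0, 0], [0, 0, 0], [0, 0, 0]], "roll": [0, 0, 0, 0, 0], "hand": 0.01}}

```text
time_s: 26.02
tcp_pos: [0.6104, 0.123, 0.1429]
orientation: [2.188, 2.25, 0.005]
force: [0.0, -1.2, 5.6]
width: 0.0169
```

>>> {"name": "jog_arm", "arguments": {"linear": [[0.001, 0, 0], [0.003, 0, 0], [0.006, 0, 0], [0.01, 0, 0], [0.014, 0, 0], [0.018, 0, 0], [0.022, 0, 0], [0.026, 0, 0], [0.03, 0, 0], [0.034, 0, 0]], "roll": [0, 0, 0, 0, 0, 0, 0, 0, 0, 0]}}

```text
time_s: 26.85
tcp_pos: [0.6095, 0.1572, 0.1429]
orientation: [2.188, 2.25, 0.005]
force: [0.8, -1.4, 5.7]
width: 0.017
```

>>> {"name": "jog_arm", "arguments": {"linear": [[0.004, 0, 0], [0.008, 0, 0], [0.012, 0, 0], [0.017, 0, 0], [0.022, 0, 0], [0.027, 0, 0], [0.032, 0, 0], [0.037, 0, 0], [0.042, 0, 0], [0.047, 0, 0]], "roll": [0, 0, 0, 0, 0, 0, 0, 0, 0, 0]}}

```text
time_s: 27.68
tcp_pos: [0.6084, 0.2043, 0.1429]
orientation: [2.188, 2.25, 0.005]
force: [1.5, -1.3, 5.7]
width: 0.0168
```

>>> {"name": "jog_arm", "arguments": {"linear": [[0.005, 0, 0], [0.01, 0, 0], [0.015, 0, 0], [0.02, 0, 0], [0.025, 0, 0], [0.03, 0, 0], [0.035, 0, 0], [0.04, 0, 0], [0.045, 0, 0], [0.05, 0, 0]], "roll": [0, 0, 0, 0, 0, 0, 0, 0, 0, 0]}}

```text
time_s: 28.52
tcp_pos: [0.6072, 0.2543, 0.1429]
orientation: [2.188, 2.25, 0.006]
force: [0.9, -1.2, 5.2]
width: 0.0172
```

>>> {"name": "jog_arm", "arguments": {"linear": [[0.004, 0, 0], [0.008, 0, 0], [0.012, 0, 0], [0.016, 0, 0], [0.019, 0, 0], [0.022, 0, 0], [0.025, 0, 0], [0.027, 0, 0], [0.029, 0, 0], [0.029, 0, 0]], "roll": [0, 0, 0, 0, 0, 0, 0, 0, 0, 0]}}

```text
time_s: 29.35
tcp_pos: [0.6065, 0.2829, 0.1429]
orientation: [2.187, 2.25, 0.005]
force: [1.6, -2.8, 4.9]
width: 0.0174
```

>>> {"name": "jog_arm", "arguments": {"linear": [[0.001, 0, 0], [0.002, 0, 0], [0.004, 0, 0], [0.004, 0, 0]], "roll": [0, 0, 0, 0]}}

```text
time_s: 29.68
tcp_pos: [0.6064, 0.2829, 0.1429]
orientation: [2.184, 2.247, -0.002]
force: [3.0, -13.9, 8.4]
width: 0.0167
```

Hard stop at y = 0.2829, 0.160 m from the loading stop. I'll ease off the force, let go and look.

>>> {"name": "jog_arm", "arguments": {"linear": [[-0.004, 0, 0], [-0.004, 0, 0], [-0.004, 0, 0]], "roll": [0, 0, 0]}}

```text
time_s: 29.93
tcp_pos: [0.6065, 0.2829, 0.1429]
orientation: [2.188, 2.25, 0.006]
force: [3.3, -2.4, 5.9]
width: 0.0173
```

>>> {"name": "jog_arm", "arguments": {"linear": [[0, 0, 0], [0, 0, 0], [0, 0, 0], [0, 0, 0]], "roll": [0, 0, 0, 0], "hand": 0.04}}

```text
time_s: 30.27
tcp_pos: [0.6038, 0.2833, 0.1403]
orientation: [-2.189, -2.253, 0.002]
force: [-0.2, 0.3, -0.3]
width: 0.0396
```

>>> {"name": "jog_arm", "arguments": {"linear": [[0, 0, -0.03], [0, 0, -0.06], [0, 0, -0.1], [0, 0, -0.13], [0, 0, -0.13], [0, 0, -0.13]], "roll": [0, 0, 0, 0, 0, 0]}}

```text
time_s: 30.77
tcp_pos: [0.6055, 0.2839, 0.2735]
orientation: [2.188, 2.252, 0.008]
force: [0.4, -0.2, -0.7]
width: 0.0402
```

```bash
python3 - <<'E'
from h import *
d=snap('wrist','wrist20');snap('side','side20');snap('scene','scene20')
s=arm.observe();print(s['tcp_pos'],s['width'],s['force'])
crop('side20','c27',190,160,430,360,3.3);crop('scene20','c28',190,160,450,340,3)
E
```

```text
[0.60325568 0.28282881 0.26892007] 0.04028399383989685 [ 0.14769427  0.39526184 -0.50103536]
```

View pics/wrist20.png

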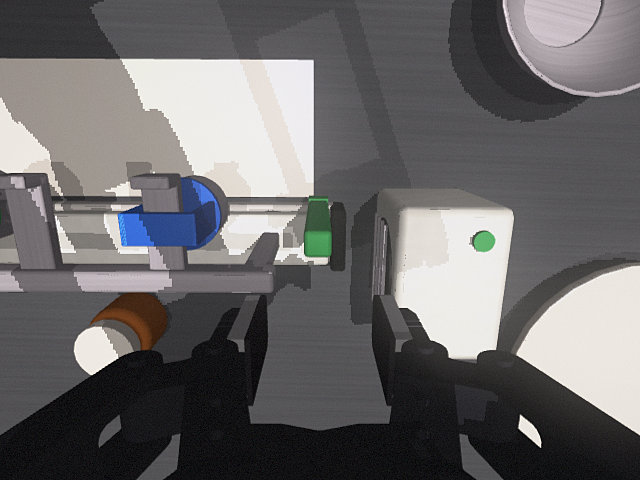

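View pics/c27.png

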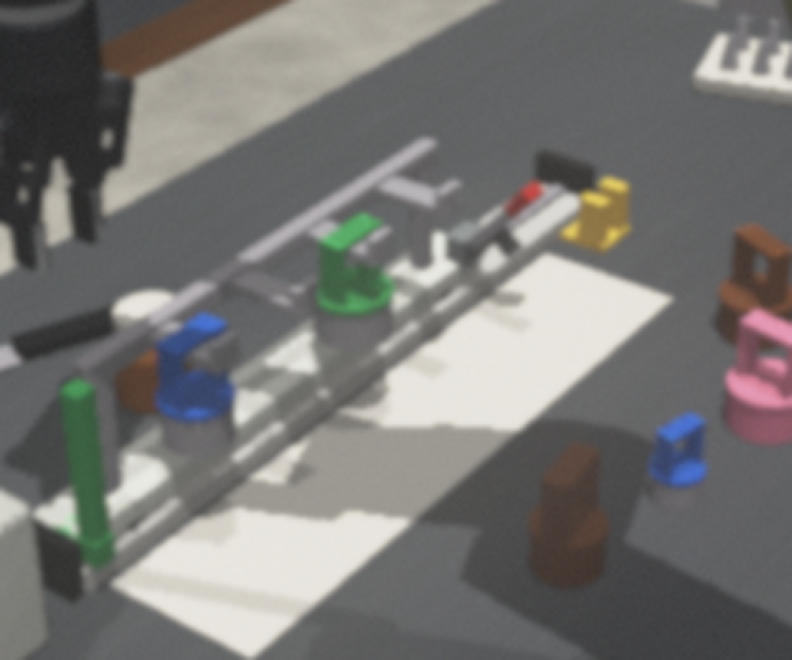

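View pics/c28.png

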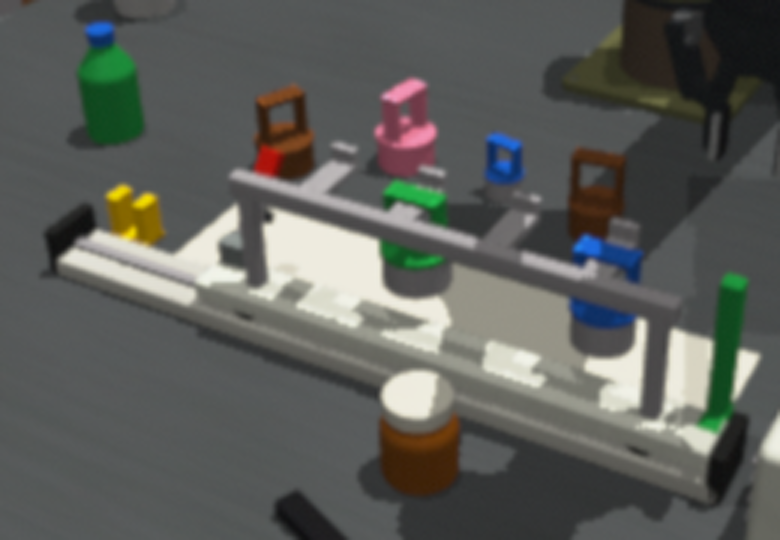

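>>> {"name": "jog_arm", "arguments": {"linear": [[0, 0, 0], [0, 0, 0], [0, 0, 0], [0, 0, 0]], "roll": [0, 0, 0, 0]}}

```text
time_s: 31.25
tcp_pos: [0.6042, 0.283, 0.2699]
orientation: [-2.189, -2.252, 0.002]
force: [-0.3, 0.3, 0.0]
width: 0.0402
```

```bash
python3 - <<'E'
from h import *
print(arm.job_done())
E
```

```text
the job is handed in; nothing more can be done
None
```

I finished the job and handed it in at about 31 s; `job_done()` gave no verdict. I slid the trolley back to the loading stop, which it met firmly at 21 N, and pressed the brake lever fully down. I then hung the green round cutter on peg1 and the larger blue cutter on peg3. After that I pinched the lever back up and slid the trolley 0.160 m to the drying-bay stop, where it met the stop at 14 N.

- **Cutters present:** only those two were on the bench. I saw no white square or yellow oblong cutter; the yellow parts by the brake are the track blocks. I left the brown and pink look-alikes and the small blue one alone.
- **Last pictures:** both cutters hang inside the upturned tips. The trolley is against the bay stop with the lever up. Bottle, jar, bowl and blower look undisturbed by eye; I did not measure them.
- **Weakest check:** I never felt the lever's upper stop. Its angle (about 0.9 rad above level, fully up) comes only from comparing the side image with the computed position of its tip. In the first pictures it had stood a little lower, about 0.8 rad above level.
- **Disagreements:** position readings from different views differed by 3 to 5 mm, within the hanging clearance. I saw no grip slip or cutter being knocked.

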